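# Scoop the blanks into the box and knock its catches home

## Task

Use the hand scoop to move every dark wooden blank from the stock tray into the open storage box, without touching the blanks with the gripper. When all are in, shut the box's lid fully and then drive both catch pins in the lid fully home with the wooden mallet, touching the pins with nothing else. Leave the scoop lying in the emptied tray and the mallet standing on one of its striking faces on the table, and do not disturb the other tools.

Things in the scene. Friction and masses are not known exactly. Their poses are not given: they have to be found in the camera images.
- tray: Fixed open wooden tray, 250 (x) x 102 (y) mm. Origin: centre of its underside; +x to its far end. Inside: level floor 6 mm above the table, 238 mm long (x = -119 to +119), 90 mm wide. Walls 6 mm thick: the long ones 45 mm high, the far one (+x) 65 mm, the near one only 18 mm, so that a scoop handle passes over it. The blanks start between x = 0 and +100 mm.
- box: Fixed storage box of brown wood, 150 (its x) x 220 (its y) x 60 mm high, walls and floor 7 mm, open on top but for its hinged lid. Origin at the centre of its underside; z up; +x points to the hinge side, away from the robot; the hinge line runs along the outer edge of that rim (x = +75 mm, 60 mm up). Box and tray stand side by side, either one on the left.
- lid (a joint): Angle of the box's lid: 0 = shut on the rim, 1.57 = upright, 1.9 = farthest open. The hinge is stiff (about 0.3 N m), the lid stays where it is left; push it down on its outer face. It is a board reaching 150 mm from the hinge, 150 x 220 x 10 mm with a black knob (standing 45 mm off the outer face, about 28 mm wide) 120 mm from the hinge, at the middle of its width.
- pin_left (a joint): Depth of the left-hand (+y end) sprung catch pin in the lid: 0 = fully up, 0.014 m = driven fully home. It is stiff: about 7 N drive it down, and it stays where it is driven.
- pin_right (a joint): Depth of the right-hand (-y end) sprung catch pin in the lid: 0 = fully up, 0.014 m = driven fully home. It is stiff: about 7 N drive it down, and it stays where it is driven.
- pin_left_top (a point): Centre of the top of the left catch pin's steel head (a 20 mm disc); z outward from the lid. The pin is near the lid's free edge, 125 mm from the hinge, 90 mm to the box's +y side of the middle. With the lid shut the head's top is 24 mm above the lid's outer face when up, 10 mm when home.
- pin_right_top (a point): Centre of the top of the right catch pin's steel head (a 20 mm disc); z outward from the lid. The pin is near the lid's free edge, 125 mm from the hinge, 90 mm to the box's -y side of the middle. With the lid shut the head's top is 24 mm above the lid's outer face when up, 10 mm when home.
- scoop_grip (a point): Middle of the loose hand scoop's wooden handle, where to hold it. Axes are the scoop's: x from handle to open lip, y left, z up. The handle is a straight bar 16 mm wide (y), 18 mm thick, 115 mm long, rising backward at 0.55 rad; this point is 79 mm behind and 52 mm above the centre of the pan's underside. Scoop about 0.09 kg.
- scoop_pan (a point): Centre of the scoop's aluminium pan, on its inside floor (2 mm thick). The pan is 60 mm long (x) and 78 mm wide (y), side walls 26 mm and back wall 32 mm high; the open lip is at x = +30 mm. Axes as for the handle.
- mallet_head (a point): Centre of the head of the loose wooden bench mallet: a block 56 (x) x 46 (y) x 66 mm (z); the two striking faces look up and down (z). The mallet stands on one face on the table, so this point is 33 mm above the table; the handle runs level toward -x.
- mallet_grip (a point): Point on the mallet's level handle (15 mm wide, 19 mm high, reaching from the head to 175 mm behind the head's centre), 60 mm behind the centre of the head, at the same height; where to hold it. Axes as for the head. Mallet mass about 0.24 kg.
- thumb_plane: Bystander: small wooden thumb plane 25 x 60 x 34 mm, origin at the centre of its underside.
- spool_clamp: Bystander: spool clamp lying on its side, 110 x 30 x 30 mm, origin at its underside.
- blank1_c (a point): Centre of a dark turned wooden blank: a roundish eight-sided bead, 18 mm across and 16 mm along its axis (z), strongly bevelled so that a thin lip slips under it, about 10 g, waxed and slippery. It may lie any way up. Absent in some starts.
- blank2_c (a point): Centre of another such blank; may be absent.
- blank3_c (a point): Centre of another such blank; may be absent.
- blank4_c (a point): Centre of another such blank; may be absent.
- blank5_c (a point): Centre of another such blank; may be absent.
- blank6_c (a point): Centre of another such blank; may be absent.
- blank7_c (a point): Centre of another such blank; may be absent.
- blank8_c (a point): Centre of another such blank; may be absent.
- blank9_c (a point): Centre of another such blank; may be absent.
- blank10_c (a point): Centre of another such blank; may be absent.
- blank11_c (a point): Centre of another such blank; always present.

How it is judged:
On the way, in this order (a step that is already met when the one before it is completed fails the run):
1. every blank lies in the box while the lid is still open (x of blank1_c in the frame of box between -0.071 and 0.071 m and y of blank1_c in the frame of box between -0.106 and 0.106 m and z of blank1_c in the frame of box between 0 and 0.058 m and x of blank2_c in the frame of box between -0.071 and 0.071 m and y of blank2_c in the frame of box between -0.106 and 0.106 m and z of blank2_c in the frame of box between 0 and 0.058 m and x of blank3_c in the frame of box between -0.071 and 0.071 m and y of blank3_c in the frame of box between -0.106 and 0.106 m and z of blank3_c in the frame of box between 0 and 0.058 m and x of blank4_c in the frame of box between -0.071 and 0.071 m and y of blank4_c in the frame of box between -0.106 and 0.106 m and z of blank4_c in the frame of box between 0 and 0.058 m and x of blank5_c in the frame of box between -0.071 and 0.071 m and y of blank5_c in the frame of box between -0.106 and 0.106 m and z of blank5_c in the frame of box between 0 and 0.058 m and x of blank6_c in the frame of box between -0.071 and 0.071 m and y of blank6_c in the frame of box between -0.106 and 0.106 m and z of blank6_c in the frame of box between 0 and 0.058 m and x of blank7_c in the frame of box between -0.071 and 0.071 m and y of blank7_c in the frame of box between -0.106 and 0.106 m and z of blank7_c in the frame of box between 0 and 0.058 m and x of blank8_c in the frame of box between -0.071 and 0.071 m and y of blank8_c in the frame of box between -0.106 and 0.106 m and z of blank8_c in the frame of box between 0 and 0.058 m and x of blank9_c in the frame of box between -0.071 and 0.071 m and y of blank9_c in the frame of box between -0.106 and 0.106 m and z of blank9_c in the frame of box between 0 and 0.058 m and x of blank10_c in the frame of box between -0.071 and 0.071 m and y of blank10_c in the frame of box between -0.106 and 0.106 m and z of blank10_c in the frame of box between 0 and 0.058 m and x of blank11_c in the frame of box between -0.071 and 0.071 m and y of blank11_c in the frame of box between -0.106 and 0.106 m and z of blank11_c in the frame of box between 0 and 0.058 m and value of joint lid above 0.5 rad), for 0.3 s.
2. the lid is shut, with both catch pins still up (value of joint lid below 0.05 rad and value of joint each of pin_left, pin_right below 0.008 m), for 0.2 s.
3. both catch pins are driven home in the shut lid (value of joint lid below 0.05 rad and value of joint each of pin_left, pin_right above 0.011 m), for 0.1 s.
At the end, for the whole second after the job is handed in: Every blank present is inside the box; lid shut (under 0.05 rad); both catch pins at least 11 mm down; scoop pan between the tray's walls, tilted under 0.7 rad; mallet standing on a striking face on the table (within 0.15 rad); scoop and mallet at rest (all of step 3 and x of blank1_c in the frame of box between -0.071 and 0.071 m and y of blank1_c in the frame of box between -0.106 and 0.106 m and z of blank1_c in the frame of box between 0 and 0.058 m and x of blank2_c in the frame of box between -0.071 and 0.071 m and y of blank2_c in the frame of box between -0.106 and 0.106 m and z of blank2_c in the frame of box between 0 and 0.058 m and x of blank3_c in the frame of box between -0.071 and 0.071 m and y of blank3_c in the frame of box between -0.106 and 0.106 m and z of blank3_c in the frame of box between 0 and 0.058 m and x of blank4_c in the frame of box between -0.071 and 0.071 m and y of blank4_c in the frame of box between -0.106 and 0.106 m and z of blank4_c in the frame of box between 0 and 0.058 m and x of blank5_c in the frame of box between -0.071 and 0.071 m and y of blank5_c in the frame of box between -0.106 and 0.106 m and z of blank5_c in the frame of box between 0 and 0.058 m and x of blank6_c in the frame of box between -0.071 and 0.071 m and y of blank6_c in the frame of box between -0.106 and 0.106 m and z of blank6_c in the frame of box between 0 and 0.058 m and x of blank7_c in the frame of box between -0.071 and 0.071 m and y of blank7_c in the frame of box between -0.106 and 0.106 m and z of blank7_c in the frame of box between 0 and 0.058 m and x of blank8_c in the frame of box between -0.071 and 0.071 m and y of blank8_c in the frame of box between -0.106 and 0.106 m and z of blank8_c in the frame of box between 0 and 0.058 m and x of blank9_c in the frame of box between -0.071 and 0.071 m and y of blank9_c in the frame of box between -0.106 and 0.106 m and z of blank9_c in the frame of box between 0 and 0.058 m and x of blank10_c in the frame of box between -0.071 and 0.071 m and y of blank10_c in the frame of box between -0.106 and 0.106 m and z of blank10_c in the frame of box between 0 and 0.058 m and x of blank11_c in the frame of box between -0.071 and 0.071 m and y of blank11_c in the frame of box between -0.106 and 0.106 m and z of blank11_c in the frame of box between 0 and 0.058 m and x of scoop_pan in the frame of tray between -0.135 and 0.135 m and y of scoop_pan in the frame of tray between -0.046 and 0.046 m and z of scoop_pan in the frame of tray below 0.04 m and angle between scoop_pan's own z axis and vertical below 0.7 rad and height (world z) of mallet_head between 0.028 and 0.037 m and (angle between mallet_head's own z axis and vertical below 0.15 rad or angle between mallet_head's own z axis and vertical above 2.99 rad) and linear speed of each of scoop, mallet below 0.02 m/s); the robot touches nothing.
It fails at once if the gripper's fingers touch a blank (contact force between the fingers and blank1 above 0.5 N or contact force between the fingers and blank2 above 0.5 N or contact force between the fingers and blank3 above 0.5 N or contact force between the fingers and blank4 above 0.5 N or contact force between the fingers and blank5 above 0.5 N or contact force between the fingers and blank6 above 0.5 N or contact force between the fingers and blank7 above 0.5 N or contact force between the fingers and blank8 above 0.5 N or contact force between the fingers and blank9 above 0.5 N or contact force between the fingers and blank10 above 0.5 N or contact force between the fingers and blank11 above 0.5 N).
It fails at once if the arm touches a blank (contact force between the arm and blank1 above 0.5 N or contact force between the arm and blank2 above 0.5 N or contact force between the arm and blank3 above 0.5 N or contact force between the arm and blank4 above 0.5 N or contact force between the arm and blank5 above 0.5 N or contact force between the arm and blank6 above 0.5 N or contact force between the arm and blank7 above 0.5 N or contact force between the arm and blank8 above 0.5 N or contact force between the arm and blank9 above 0.5 N or contact force between the arm and blank10 above 0.5 N or contact force between the arm and blank11 above 0.5 N).
It fails at once if a catch pin is pushed with something other than the mallet (contact force between any of the fingers, the arm, scoop and pin_left above 1 N or contact force between any of the fingers, the arm, scoop and pin_right above 1 N).
It fails at once if the thumb plane or the spool clamp is shifted by more than 30 mm (distance of any of thumb_plane, spool_clamp from where it was at the start of the episode above 0.03 m).
Of blank1, blank2, blank3, blank4, blank5, blank6, blank7, blank8, blank9, blank10 only 6 to 10 are there at a start; the rules pass over those that are not, and their reading is None.
At some moment in a run one of mallet, scoop may be knocked a few centimetres aside while the robot is not near it.
It also fails if it takes over 210 s, if anything falls off the work surface, if the arm or the gripper's body presses on something with over 40 N, if the wrist force passes 120 N, or if a joint passes its speed limit or range.

## Robot

A 7-joint arm with a two-finger parallel gripper is mounted at the origin on a cart in front of the work surface, level with it; the furniture and walls round the work are solid. World frame = base frame: x ahead of the robot, y to its left, z up, the work surface at z = 0. Lengths are in m, angles in rad, forces in N, time in s.
With the tool pointing down it reaches from about 0.4 to 0.85 m from the base axis. Payload 10.4 kg.
Tool frame: the origin (TCP) lies midway between the tips of the shut fingers; the grasp point (between the pads) lies 19 mm behind it; z points along the fingers, x is the direction in which the jaws open and shut, and the axes are right-handed (so a half turn about z gives the same grasp; the last joint's range is limited). The gripper opens to 85 mm and grips with 20 to 120 N. Pads are 22 mm wide; open, the fingers measure 114 mm over their backs; the gripper's body (76 mm by 85 mm) begins 54 mm behind the grasp point. The pads swing forward as they close: fully open they stand 13 mm farther back than shut.
Start: joints at [-1.238, 0.332, -0.065, 1.46, 0.022, 1.35, -0.088], TCP at [0.218, 0.586, 0.231] pointing down, gripper open.
Joint ranges: [-2.6, 2.6], [-0.5, 2.12], [-1.47, 1.34], [0.16, 2.42], [-1.27, 4.41], [0.06, 2.06], [-2.6, 2.6]. Speed limits (rad/s): [2.22, 2.22, 2.79, 2.79, 3.14, 3.14, 3.14].

## Interface

Orientations are given as a unit quaternion [x, y, z, w].
In Python, from workcell import telemetry, eyes, order gives the robot as it stands.
- The arm moves only by the tool servo_tool, never from a script. Its argument "deltas" is a list of rows, each a list of 3 entries, a list of its own where there are three numbers: the shift along the tool's x, y, z in cm, then the turn about the tool's z in rad, then the finger opening in cm, from 0 to 8.54. A call has 1 to 12 rows; each row shifts and turns the pose as measured when the row begins, along the tool's axes as they then stand; what a row does not reach is not made up. A row lasts 1/12 s, in which the tool goes at most 41.7 mm and 7.16 degrees, less where a joint would pass 70% of its speed; a pose out of reach is approached as far as the arm can. A call is refused whole if a number of a shift passes 4.17 or a number of a turn 0.125, either way. A call with a gripper value outside its range is refused whole. The fingers move at their own pace and stop on an object; "force" is the grip in N (left out, the last holds). Time passes only in rows, so rows that do not move let the fingers close. It gives the time, the measured TCP pose, the force and the opening at its end, in the units of the state.
- telemetry.get_obs(): the state, without advancing time (a new reading comes with each control period).
- eyes.camera(name): name is "side" or "top"; returns (picture, depth): 420x560x3 uint8, blue, green, red; 420x560 float32, m along the optical axis (not along the pixel's ray), 0 where there is no reading.
- eyes.calibration(name): a dict with "fx", "fy", "cx", "cy" (pixels), "rvec" (rotation vector, rad) and "tvec" (3), from world to camera coordinates, as OpenCV has them. Camera axes: x right, y down, z forward; pixel columns grow to the right and rows downward; lengths in m; the calibration is good to about 2 mm. A picture is of the moment at which its call begins. calibration takes no time and is no camera call.
- order.hand_in(): hands the job in, once; it reports no verdict.
The state is a dict: "clock": time; "joint_pos": joint angles; "joint_velocities": joint speeds; "tau": joint torques, N m; "position": TCP position; "ee_rot": TCP orientation; "ft_force": force on the tool from outside, world axes, zero at the start; "torque": the same for the moment, N m; "grip_width": opening from 0.0 (shut) to 1.0 (fully open).
Only numpy, scipy, OpenCV 4.12 (cv2) and the standard library are available. Lean on these libraries where they do the work, as an engineer would, in place of code of your own. Each camera call takes 0.05 s, during which the arm holds its last target. There are 200 camera calls.

## Working session

There is one attempt and no reset: what is moved stays moved. The work goes in short steps, Python scripts to look and compute and a tool call to move; the robot and the scene stay as the last step left them, time stands still between calls to the robot, and variables do not carry over. Pictures are saved under pics/ and viewed, about 12 in all and at most 16, crops included, and the job is handed in when it is done.

Besides the shell and the picture viewer there is one more tool, called after "Request:" in YAML: its name, and indented under it one key for each argument. servo_tool: Moves the arm, as the interface text tells. Its arguments: {"type":"object","properties":{"deltas":{"type":"array"},"force":{"type":"number"}},"required":["deltas"]}

```bash
mkdir -p pics; ls; cat > h.py <<'E'
import numpy as np, cv2
from workcell import telemetry, eyes, order
from scipy.spatial.transform import Rotation as R
def cam(n):
    im,d=eyes.camera(n); c=eyes.calibration(n); return im,d,c
def pts(d,c):
    v,u=np.mgrid[:d.shape[0],:d.shape[1]]
    P=np.dstack([(u-c['cx'])/c['fx']*d,(v-c['cy'])/c['fy']*d,d]).reshape(-1,3)
    M=R.from_rotvec(np.ravel(c['rvec'])).as_matrix()
    W=(P-np.ravel(c['tvec']))@M   # M^T (P-t)
    W[d.ravel()<=0]=np.nan
    return W.reshape(*d.shape,3)
def proj(p,c):
    M=R.from_rotvec(np.ravel(c['rvec'])).as_matrix()
    q=M@np.array(p)+np.ravel(c['tvec']); return q[0]/q[2]*c['fx']+c['cx'],q[1]/q[2]*c['fy']+c['cy']
E
python3 - <<'E'
from h import *
print(telemetry.get_obs())
for n in('top','side'):
    im,d,c=cam(n); print(n,c); cv2.imwrite(f'pics/{n}0.png',im); np.save(f'{n}0.npy',pts(d,c)); np.save(f'{n}0i.npy',im)
E
```

```text
pics
{'clock': 0.0, 'joint_pos': array([-1.23762956,  0.33289687, -0.06466738,  1.46093186,  0.02162301,
        1.34990523, -0.08852413]), 'joint_velocities': array([ 0.00010389, -0.00079181,  0.00039638, -0.00173498, -0.00074644,
       -0.00242618,  0.00079928]), 'tau': array([-2.13148346e-04, -6.25440645e+01,  4.91367630e-02, -3.91620326e+01,
        1.61715393e-02,  9.63205355e-03, -1.38370117e-05]), 'position': array([0.21759397, 0.58550145, 0.23050477]), 'ee_rot': array([ 8.21077282e-01,  5.70816586e-01, -5.63594127e-04,  4.52442477e-04]), 'ft_force': array([ 0.46800615, -0.39619034,  0.45456088]), 'torque': array([-0.03541352, -0.00146261, -0.00269968]), 'grip_width': 1.001103337054263}
top {'fx': 409.9643035674247, 'fy': 409.9643035674247, 'cx': 283.7214466331989, 'cy': 207.00444261390857, 'rvec': array([ 2.14734534, -2.17276972,  0.11120967]), 'tvec': array([0.06328585, 0.56406288, 1.10930359])}
side {'fx': 463.2710651571145, 'fy': 463.2710651571145, 'cx': 277.88604480157016, 'cy': 210.38461658027154, 'rvec': array([ 0.53632046, -2.35495949,  1.61124433]), 'tvec': array([0.52890472, 0.16220483, 1.11829904])}
```

View pics/top0.png

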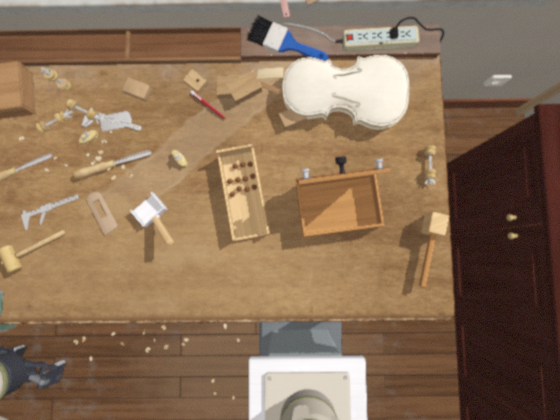

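View pics/side0.png

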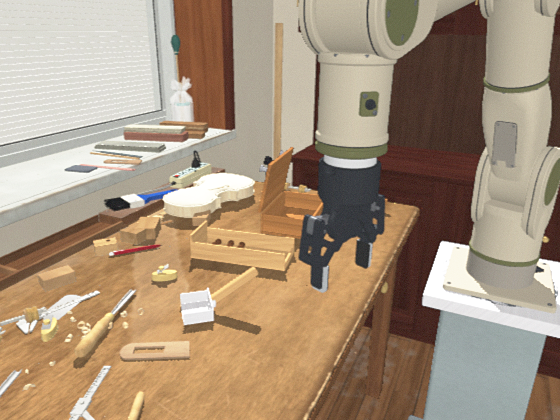

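Top view: scoop near (150,212), tray centre near (243,193) with about nine blanks around (242,178). The box is at (340,205) with its lid open, and the mallet head is at (435,225) with its handle toward the robot. Now the measuring.

```bash
python3 - <<'E'
from h import *
W=np.load('top0.npy'); im=np.load('top0i.npy')
def rep(name,u0,u1,v0,v1,z0,z1,f=None):
    S=W[v0:v1,u0:u1].reshape(-1,3); C=im[v0:v1,u0:u1].reshape(-1,3).astype(int)
    m=(S[:,2]>z0)&(S[:,2]<z1)
    if f is not None: m&=f(C)
    S=S[m]; (c,s,a)=cv2.minAreaRect((S[:,:2]*1000).astype(np.float32))
    print(name,len(S),'c',np.round(c,1),'size',np.round(s,1),'ang',round(a,1),'z med',np.round(np.percentile(S[:,2],[5,50,95]),4))
    return S
print('table z',np.nanmedian(W[240:300,50:400,2]))
rep('tray',212,275,140,245,.03,.055)
rep('tray far',212,275,140,245,.058,.08)
rep('box rim',290,390,160,240,.05,.064)
rep('lid',290,400,150,185,.09,.3)
rep('mallet head',415,455,205,242,.05,.08)
rep('mallet hd',412,455,240,290,.03,.06)
rep('scoop hand',145,180,210,250,.02,.12)
S=rep('scoop pan',128,172,190,230,.012,.06)
rep('scoop white',128,172,190,230,-.01,.08,lambda C:C.min(1)>150)
x0,y0,x1,y1=120,130,280,250
cv2.imwrite('pics/c1.png',cv2.resize(im[y0:y1,x0:x1],None,fx=5,fy=5,interpolation=cv2.INTER_CUBIC))
c=eyes.calibration('top')
h=cv2.cvtColor(im,cv2.COLOR_BGR2GRAY); sub=h[150:205,215:270]
n,l,st,ce=cv2.connectedComponentsWithStats((sub<70).astype(np.uint8))
for i in range(1,n):
    u,v=ce[i]+[215,150]; print(st[i,4],np.round([u,v],1),np.round(W[int(v),int(u)],4))
E
```

```text
table z -0.00046948675961269585
tray 517 c [603. 171.] size [246.  102.2] ang 10.1 z med [0.0336 0.0437 0.0487]
tray far 93 c [724.8 192.1] size [  7.8 101. ] ang 10.5 z med [0.06   0.0636 0.0676]
box rim 524 c [573.2 -94.2] size [159.5 221.1] ang 7.0 z med [0.0524 0.0591 0.0626]
lid 800 c [639.7 -84.7] size [ 57.  218.2] ang 6.9 z med [0.1282 0.2021 0.2096]
mallet head 390 c [ 511.2 -357.1] size [48.2 56.5] ang 75.7 z med [0.0557 0.0654 0.069 ]
mallet hd 329 c [ 405.5 -330.4] size [ 18.1 132. ] ang 76.2 z med [0.0325 0.0411 0.0453]
scoop hand 265 c [515.2 385.5] size [106.4  61.1] ang 55.6 z med [0.0253 0.0569 0.0861]
scoop pan 227 c [543.  423.2] size [110.   78.4] ang 40.9 z med [0.0146 0.0307 0.0559]
scoop white 654 c [560.4 440.7] size [81.6 87.8] ang 41.4 z med [-0.0023  0.0021  0.0307]
3 [250. 164.] [0.6894 0.1509 0.0247]
2 [252.  175.5] [0.659  0.1459 0.0178]
6 [254.  186.5] [0.6265 0.14   0.0224]
```

View pics/c1.png

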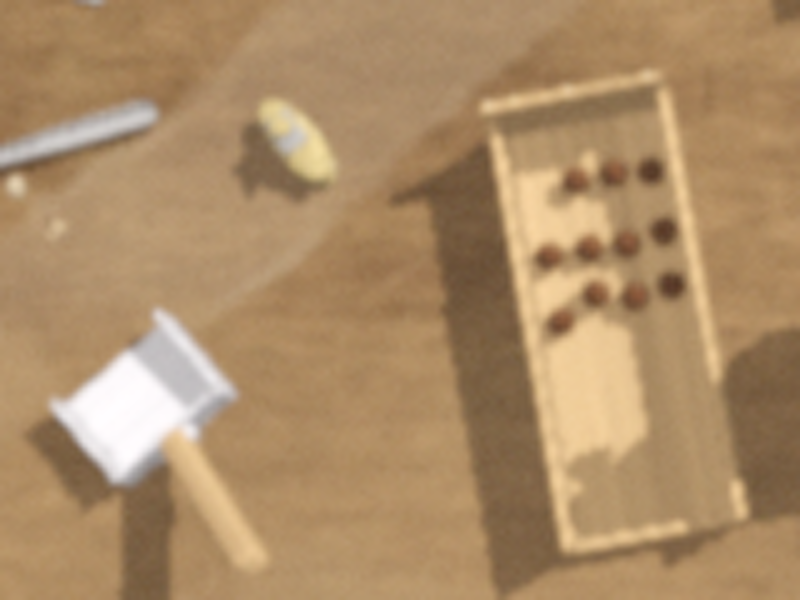

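```bash
cat >> h.py <<'E'
def scoop(W,im,u0,u1,v0,v1):
    S=W[v0:v1,u0:u1].reshape(-1,3); C=im[v0:v1,u0:u1].reshape(-1,3).astype(int)
    sat=C.max(1)-C.min(1)
    p=S[(S[:,2]>.008)&(S[:,2]<.04)&(sat<40)&(C.max(1)>110)]
    hd=S[(S[:,2]>.03)&(sat>50)]
    c=hd.mean(0); d=np.linalg.svd(hd-c)[2][0]; d*=np.sign(-d[2])
    k=(.061-c[2])/d[2]
    print('pan',len(p),cv2.minAreaRect((p[:,:2]*1000).astype(np.float32)),'handle',len(hd),'yaw',np.degrees(np.arctan2(d[1],d[0])),'pitch',np.arcsin(-d[2]),'grip top',c+k*d, 'z range',hd[:,2].min(),hd[:,2].max())
def go(x,y,z,yaw=None):
    "print tool deltas (cm) from the present pose; yaw = world yaw of tool x, deg"
    o=telemetry.get_obs(); M=R.from_quat(o['ee_rot']).as_matrix()
    d=M.T@(np.array([x,y,z])-o['position'])*100
    cy=np.degrees(np.arctan2(M[1,0],M[0,0]))
    print('t',round(o['clock'],2),'pos',np.round(o['position'],4),'yaw',round(cy,1),'tilt',round(np.degrees(np.arccos(-M[2,2])),1),'F',np.round(o['ft_force'],1),'w',round(o['grip_width']*85.4,1))
    t=0
    if yaw is not None:
        t=np.radians((cy-yaw+180)%360-180); M=R.from_rotvec([0,0,np.radians(yaw)]).as_matrix()@np.array([[1,0,0],[0,-1,0],[0,0,-1]])
        d2=M.T@(np.array([x,y,z])-o['position'])*100
        print('after turning: shift',np.round(d2,2),'rows',round(max(abs(d2))/4.17,1))
    print('shift',np.round(d,2),'turn rad',round(t,3),'rows shift',round(max(abs(d))/4.17,1),'turn',round(abs(t)/.125,1))
E
python3 - <<'E'
from h import *
W=np.load('top0.npy'); im=np.load('top0i.npy')
scoop(W,im,125,185,188,250)
# tray frame of blanks: dark pixels
c=eyes.calibration('top')
sub=im[150:205,215:270].astype(int)
m=((sub.sum(2)<285)&(sub[...,2]-sub[...,0]>25)).astype(np.uint8)
n,l,st,ce=cv2.connectedComponentsWithStats(m)
a=np.radians(10); 
for i in range(1,n):
    u,v=ce[i]+[215,150]; w=W[int(round(v)),int(round(u))]; d=w[:2]-[.6025,.1705]
    print(st[i,4],np.round([u,v],1),'tray xy',np.round([d[0]*np.cos(a)+d[1]*np.sin(a),-d[0]*np.sin(a)+d[1]*np.cos(a),w[2]],4))
go(.5,.4,.2,131)
E
```

```text
pan 153 ((559.8115234375, 437.77520751953125), (65.58429718017578, 78.42118835449219), 40.85692596435547) handle 213 yaw 40.20062342634062 pitch 0.5209633132262532 grip top [0.50302904 0.38700891 0.061     ] z range 0.031647423319245666 0.08935436120839314
224 [217.5 183.6] tray xy [ 0.0478  0.0682 -0.0019]
15 [249.6 163.6] tray xy [ 0.0822 -0.0344  0.0247]
7 [234.  166.3] tray xy [0.0852 0.0113 0.0238]
10 [241.5 165. ] tray xy [ 0.0838 -0.0115  0.0239]
18 [252.3 175.9] tray xy [ 0.0482 -0.0336  0.0194]
7 [237. 180.] tray xy [0.0443 0.0101 0.0222]
9 [244.4 179.1] tray xy [ 0.0435 -0.0099  0.0217]
5 [228.8 181.6] tray xy [0.0426 0.0332 0.0236]
18 [253.9 186.7] tray xy [ 0.0159 -0.0336  0.0203]
7 [238. 189.] tray xy [0.0189 0.012  0.0193]
10 [246.  189.5] tray xy [ 0.0111 -0.0101  0.0239]
5 [231.2 194.6] tray xy [0.006  0.0346 0.0176]
1 [223. 201.] tray xy [-0.0041  0.062   0.0009]
2 [269.  201.5] tray xy [-0.0311 -0.0671 -0.0019]
1 [267. 203.] tray xy [-0.0331 -0.061  -0.0007]
t 0.1 pos [0.2176 0.5855 0.2306] yaw 69.6 tilt 0.1 F [ 0.3 -0.6  0.6] w 85.6
after turning: shift [-32.53   9.14   3.06] rows 7.8
shift [-7.55 32.93  3.07] turn rad -1.071 rows shift 7.9 turn 8.6
```

Request:
servo_tool:
  deltas:
    - [[0, 0, 0], -0.119, 8.5]
    - [[0, 0, 0], -0.119, 8.5]
    - [[0, 0, 0], -0.119, 8.5]
    - [[0, 0, 0], -0.119, 8.5]
    - [[0, 0, 0], -0.119, 8.5]
    - [[0, 0, 0], -0.119, 8.5]
    - [[0, 0, 0], -0.119, 8.5]
    - [[0, 0, 0], -0.119, 8.5]
    - [[0, 0, 0], -0.119, 8.5]
    - [[0, 0, 0], 0, 8.5]
  force: 100

```text
clock: 0.93
position: [0.2168, 0.5832, 0.2255]
ee_rot: [0.392, 0.92, -0.005, 0.001]
ft_force: [0.2, 0.4, -0.2]
grip_width: 0.994
```

Request:
servo_tool:
  deltas:
    - [[-3.25, 0.9, 1], 0, 8.5]
    - [[-3.25, 0.9, 1], 0, 8.5]
    - [[-3.25, 0.9, 1], 0, 8.5]
    - [[-3.25, 0.9, 1], 0, 8.5]
    - [[-3.25, 0.9, 1], 0, 8.5]
    - [[-3.25, 0.9, 0], 0, 8.5]
    - [[-3.25, 0.9, 0], 0, 8.5]
    - [[-3.25, 0.9, 0], 0, 8.5]
    - [[-3.25, 0.9, 0], 0, 8.5]
    - [[-3.25, 0.9, 0], 0, 8.5]
    - [[0, 0, 0], 0, 8.5]
    - [[0, 0, 0], 0, 8.5]

```text
clock: 1.93
position: [0.5126, 0.3969, 0.1682]
ee_rot: [0.413, 0.911, -0.009, -0.001]
ft_force: [-0.7, 0.4, -0.9]
grip_width: 0.994
```

```bash
python3 -c "
from h import *
go(.501,.386,.033,130.6)"
```

```text
t 1.93 pos [0.5126 0.3969 0.1682] yaw 131.2 tilt 1.0 F [-0.7  0.4 -0.9] w 84.9
after turning: shift [-0.07 -1.59 13.52] rows 3.2
shift [ 1.000e-02 -1.360e+00  1.355e+01] turn rad 0.01 rows shift 3.2 turn 0.1
```

Request:
servo_tool:
  deltas:
    - [[0, -0.7, 2.5], 0.01, 8.5]
    - [[0, -0.7, 2.5], 0, 8.5]
    - [[0, 0, 2.5], 0, 8.5]
    - [[0, 0, 2.5], 0, 8.5]
    - [[0, 0, 1.5], 0, 8.5]
    - [[0, 0, 0], 0, 8.5]

```text
clock: 2.43
position: [0.4988, 0.3878, 0.05]
ee_rot: [0.426, 0.905, -0.007, -0.001]
ft_force: [-0.4, -0.1, -0.4]
grip_width: 0.993
```

```bash
python3 -c "
from h import *
go(.501,.386,.033,130.6)
im,d,c=cam('side');cv2.imwrite('pics/s1.png',im)
u,v=map(int,proj([.53,.41,.03],c)); print(u,v)
a=im[max(0,v-110):v+110,max(0,u-140):u+140]; cv2.imwrite('pics/s1.png',cv2.resize(a,None,fx=2.5,fy=2.5))"
```

```text
t 2.43 pos [0.4988 0.3878 0.05  ] yaw 129.5 tilt 0.8 F [-0.4 -0.1 -0.4] w 84.8
after turning: shift [-0.28  0.05  1.7 ] rows 0.4
shift [-0.28  0.08  1.7 ] turn rad -0.018 rows shift 0.4 turn 0.1
218 296
```

View pics/s1.png

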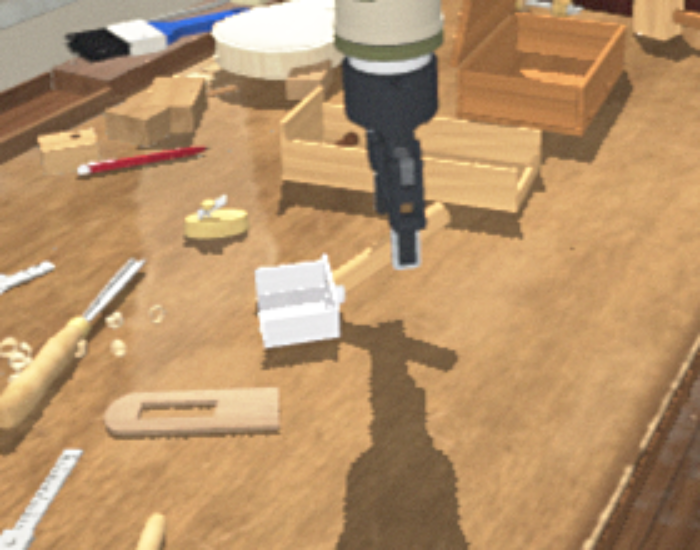

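The fingers straddle the handle (finger at (405,245), handle from (340,280) to (445,212)). I'll lower the last 17 mm and close.

Request:
servo_tool:
  deltas:
    - [[-0.25, 0, 0.9], -0.018, 8.5]
    - [[0, 0, 0.8], 0, 8.5]
    - [[0, 0, 0], 0, 8.5]
    - [[0, 0, 0], 0, 1.0]
    - [[0, 0, 0], 0, 1.0]
    - [[0, 0, 0], 0, 1.0]
    - [[0, 0, 0], 0, 1.0]
    - [[0, 0, 0], 0, 1.0]
    - [[0, 0, 0], 0, 1.0]
    - [[0, 0, 0], 0, 1.0]
    - [[0, 0, 0], 0, 1.0]
  force: 100

```text
clock: 3.4
position: [0.5026, 0.3897, 0.0395]
ee_rot: [0.418, 0.908, -0.003, 0.001]
ft_force: [-0.1, 0.2, -1.1]
grip_width: 0.168
```

```bash
python3 -c "
from h import *
go(.501,.386,.15,130.6)"
```

```text
t 3.4 pos [0.5026 0.3897 0.0395] yaw 130.6 tilt 0.3 F [-0.1  0.2 -1.1] w 14.3
after turning: shift [ -0.18  -0.36 -11.05] rows 2.7
shift [ -0.22  -0.41 -11.05] turn rad -0.001 rows shift 2.7 turn 0.0
```

Request:
servo_tool:
  deltas:
    - [[0, 0, -1.5], 0, 1.0]
    - [[0, 0, -3], 0, 1.0]
    - [[0, 0, -3.5], 0, 1.0]
    - [[0, 0, -3.5], 0, 1.0]
    - [[0, 0, 0], 0.11, 1.0]
    - [[0, 0, 0], 0.11, 1.0]
    - [[0, 0, 0], 0.11, 1.0]
    - [[0, 0, 0], 0.11, 1.0]
    - [[0, 0, 0], 0.09, 1.0]
    - [[0, 0, 0], 0, 1.0]

```text
clock: 4.23
position: [0.5014, 0.3891, 0.159]
ee_rot: [0.651, 0.759, -0.004, 0.001]
ft_force: [-0.4, 0.0, -1.2]
grip_width: 0.166
```

```bash
python3 -c "
from h import *
go(.4843,.1497,.12,100)"
```

```text
t 4.23 pos [0.5014 0.3891 0.159 ] yaw 98.8 tilt 0.5 F [-0.4  0.  -1.2] w 14.2
after turning: shift [-23.28  -5.85   3.9 ] rows 5.6
shift [-23.37  -5.33   4.08] turn rad -0.021 rows shift 5.6 turn 0.2
```

Request:
servo_tool:
  deltas:
    - [[-3.3, -0.8, 0.3], -0.021, 1.0]
    - [[-3.3, -0.8, 0.5], 0, 1.0]
    - [[-3.3, -0.8, 0.5], 0, 1.0]
    - [[-3.3, -0.8, 0.5], 0, 1.0]
    - [[-3.3, -0.8, 0.5], 0, 1.0]
    - [[-3.3, -0.8, 0.5], 0, 1.0]
    - [[-3.3, -0.8, 0.5], 0, 1.0]
    - [[0, 0, 0], 0, 1.0]
    - [[0, 0, 0], 0, 1.0]

```text
clock: 4.98
position: [0.4847, 0.1431, 0.1242]
ee_rot: [0.629, 0.777, -0.004, -0.0]
ft_force: [-1.2, 0.3, -0.7]
grip_width: 0.167
```

```bash
python3 -c "
from h import *
go(.4843,.1497,.0455,100)
im,d,c=cam('top');W=pts(d,c)
S=W[150:260,200:290].reshape(-1,3);C=im[150:260,200:290].reshape(-1,3).astype(int)
m=(C.max(1)-C.min(1)<40)&(C.max(1)>110)&(S[:,2]>.05)&(S[:,2]<.14);p=S[m]
print(len(p),cv2.minAreaRect((p[:,:2]*1000).astype(np.float32)),np.percentile(p[:,2],[5,25,50,75,95]))
a=im[130:260,190:310];cv2.imwrite('pics/t2.png',cv2.resize(a,None,fx=4,fy=4))"
```

```text
t 4.98 pos [0.4847 0.1431 0.1242] yaw 102.0 tilt 0.5 F [-1.2  0.3 -0.7] w 14.3
after turning: shift [0.66 0.08 7.87] rows 1.9
shift [0.7  0.15 7.86] turn rad 0.036 rows shift 1.9 turn 0.3
130 ((563.5303955078125, 158.1460723876953), (60.13876724243164, 75.75749969482422), 11.514699935913086) [0.08366165 0.08550272 0.08681655 0.09578734 0.11263989]
```

View pics/t2.png

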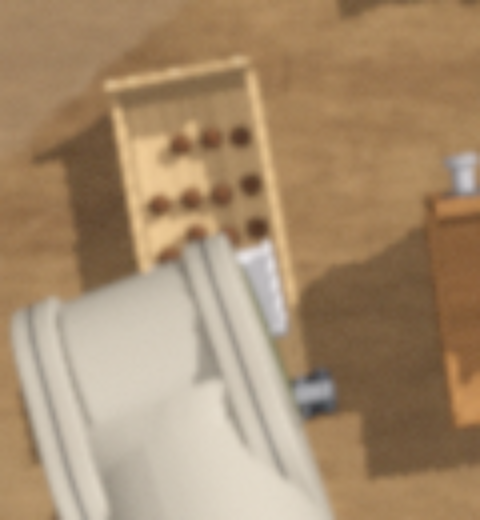

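The pan (its right edge shows at (262,290)) is over the clear part of the tray. I'll trim it and lower it.

Request:
servo_tool:
  deltas:
    - [[0.35, 0.1, 1.5], 0.036, 1.0]
    - [[0.3, 0, 1.5], 0, 1.0]
    - [[0, 0, 1.5], 0, 1.0]
    - [[0, 0, 1], 0, 1.0]
    - [[0, 0, 0], 0, 1.0]

```text
clock: 5.45
position: [0.4856, 0.1539, 0.0684]
ee_rot: [0.639, 0.769, -0.003, 0.001]
ft_force: [-0.2, -0.3, -0.7]
grip_width: 0.167
```

```bash
python3 -c "
from h import *
go(.4843,.1497,.0455,100)"
```

```text
t 5.45 pos [0.4856 0.1539 0.0684] yaw 100.6 tilt 0.3 F [-0.2 -0.3 -0.7] w 14.2
after turning: shift [-0.39 -0.2   2.29] rows 0.6
shift [-0.38 -0.19  2.3 ] turn rad 0.01 rows shift 0.6 turn 0.1
```

Request:
servo_tool:
  deltas:
    - [[-0.3, -0.15, 0.4], 0.01, 1.0]
    - [[0, 0, 0.5], 0, 1.0]
    - [[0, 0, 0.5], 0, 1.0]
    - [[0, 0, 0.4], 0, 1.0]
    - [[0, 0, 0.3], 0, 1.0]
    - [[0, 0, 0], 0, 1.0]
    - [[0, 0, 0], 0, 1.0]

```text
clock: 6.03
position: [0.4856, 0.1521, 0.0473]
ee_rot: [0.642, 0.767, -0.002, 0.001]
ft_force: [0.1, -0.3, -0.4]
grip_width: 0.168
```

```bash
python3 -c "
from h import *
go(.4843,.1497,.0455,100)"
```

```text
t 6.03 pos [0.4856 0.1521 0.0473] yaw 100.2 tilt 0.2 F [ 0.1 -0.3 -0.4] w 14.4
after turning: shift [-0.22 -0.17  0.18] rows 0.1
shift [-0.22 -0.17  0.18] turn rad 0.003 rows shift 0.1 turn 0.0
```

Request:
servo_tool:
  deltas:
    - [[-0.15, 0, 0.15], 0, 1.0]
    - [[0, 0, 0.15], 0, 1.0]
    - [[0, 0, 0.1], 0, 1.0]

```text
clock: 6.28
position: [0.4871, 0.1509, 0.0445]
ee_rot: [0.642, 0.767, -0.0, 0.002]
ft_force: [-1.8, -0.7, 10.1]
grip_width: 0.168
```

Request:
servo_tool:
  deltas:
    - [[0, 1, 0.1], 0, 1.0]
    - [[0, 1, 0.1], 0, 1.0]
    - [[0, 1, 0.1], 0, 1.0]
    - [[0, 1, 0.1], 0, 1.0]
    - [[0, 1, 0.1], 0, 1.0]
    - [[0, 1, 0.1], 0, 1.0]
    - [[0, 1, 0.1], 0, 1.0]

```text
clock: 6.87
position: [0.563, 0.1654, 0.0442]
ee_rot: [0.641, 0.767, 0.005, 0.004]
ft_force: [-0.5, -1.2, 5.8]
grip_width: 0.167
```

```bash
python3 -c "
from h import *
go(.4843+.132*.985,.1497+.132*.174,.0455,100)
im,d,c=cam('side');u,v=map(int,proj([.63,.175,.03],c))
a=im[v-75:v+75,u-100:u+100]; cv2.imwrite('pics/s2.png',cv2.resize(a,None,fx=4,fy=4,interpolation=cv2.INTER_CUBIC))"
```

```text
t 6.87 pos [0.563  0.1654 0.0442] yaw 100.2 tilt 0.8 F [-0.5 -1.2  5.8] w 14.3
after turning: shift [-0.18  5.18 -0.13] rows 1.2
shift [-0.19  5.18 -0.06] turn rad 0.003 rows shift 1.2 turn 0.0
```

View pics/s2.png

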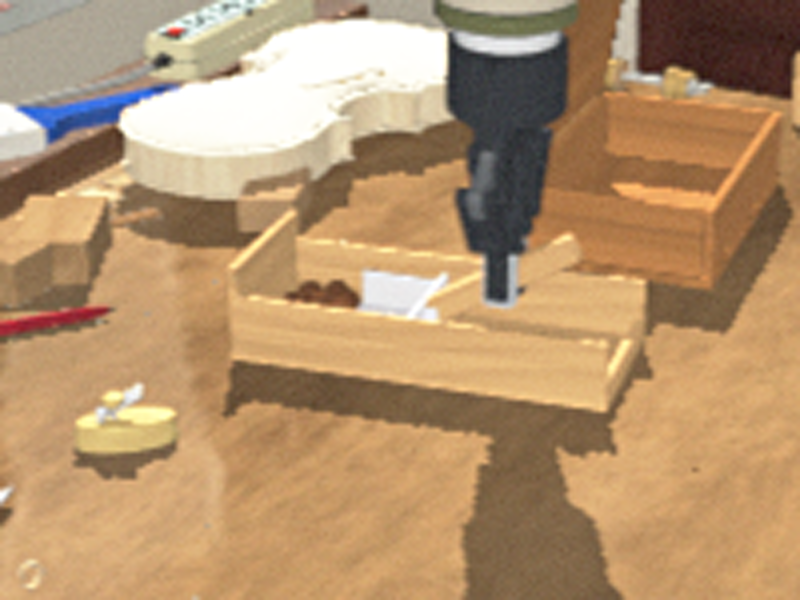

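The blanks bunch up ahead of the lip at (325,292), with the pan flat and straight. I'll continue to the far wall.

Request:
servo_tool:
  deltas:
    - [[-0.1, 0.8, 0.05], 0, 1.0]
    - [[0, 0.8, 0.05], 0, 1.0]
    - [[0, 0.8, 0.05], 0, 1.0]
    - [[0, 0.8, 0.05], 0, 1.0]
    - [[0, 0.7, 0.05], 0, 1.0]
    - [[0, 0.6, 0.05], 0, 1.0]
    - [[0, 0.4, 0.05], 0, 1.0]

```text
clock: 7.5
position: [0.5981, 0.171, 0.0453]
ee_rot: [0.641, 0.768, -0.01, -0.008]
ft_force: [-23.0, -5.6, 22.5]
grip_width: 0.168
```

```bash
python3 -c "
from h import *
go(.4843+.132*.985,.1497+.132*.174,.0455,100)
im,d,c=cam('side');u,v=map(int,proj([.68,.185,.03],c))
a=im[v-60:v+60,u-80:u+80]; cv2.imwrite('pics/s3.png',cv2.resize(a,None,fx=5,fy=5,interpolation=cv2.INTER_CUBIC))"
```

```text
t 7.5 pos [0.5981 0.171  0.0453] yaw 100.3 tilt 1.5 F [-23.   -5.6  22.5] w 14.3
after turning: shift [-0.11  1.63 -0.02] rows 0.4
shift [-0.12  1.63 -0.06] turn rad 0.005 rows shift 0.4 turn 0.0
```

View pics/s3.png

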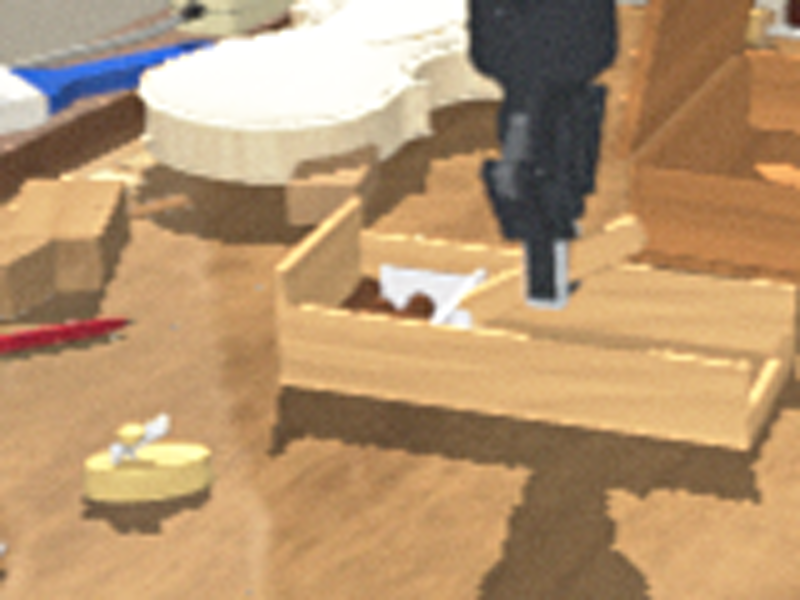

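Stuck about 16 mm short of the wall at 23 N, so it's jammed. At least some blanks are in the pan at (420,300). I'll back off a little and work it in with a wiggle.

Request:
servo_tool:
  deltas:
    - [[0, -0.8, -0.1], 0, 1.0]
    - [[0, -0.3, 0], 0, 1.0]
    - [[0.3, 0.5, 0.15], 0, 1.0]
    - [[-0.4, 0.5, 0.1], 0.01, 1.0]
    - [[0.3, 0.6, 0.1], -0.01, 1.0]
    - [[-0.3, 0.6, 0.05], 0.01, 1.0]
    - [[0.3, 0.6, 0.05], -0.01, 1.0]
    - [[-0.3, 0.6, 0.05], 0.01, 1.0]
    - [[0.2, 0.6, 0.05], 0, 1.0]
    - [[0, 0.4, 0.05], 0, 1.0]

```text
clock: 8.38
position: [0.6118, 0.1788, 0.0446]
ee_rot: [0.644, 0.764, -0.03, -0.027]
ft_force: [-25.6, -5.6, 26.8]
grip_width: 0.167
```

```bash
python3 -c "
from h import *
go(.4843+.132*.985,.1497+.132*.174,.0455,100)"
```

```text
t 8.38 pos [0.6118 0.1788 0.0446] yaw 99.7 tilt 4.6 F [-25.6  -5.6  26.8] w 14.2
after turning: shift [-0.64  0.14 -0.09] rows 0.2
shift [-0.64  0.13 -0.1 ] turn rad -0.004 rows shift 0.2 turn 0.0
```

```bash
cat >> h.py <<'E'
def tilt(scoopyaw=None):
    o=telemetry.get_obs(); M=R.from_quat(o['ee_rot']).as_matrix()
    print('tool y (fwd) world',np.round(M[:,1],3),'tool x',np.round(M[:,0],3),'z',np.round(M[:,2],3))
E
python3 -c "
from h import *
tilt()
im,d,c=cam('side');u,v=map(int,proj([.68,.185,.03],c))
a=im[v-50:v+50,u-65:u+65]; cv2.imwrite('pics/s4.png',cv2.resize(a,None,fx=6,fy=6,interpolation=cv2.INTER_CUBIC))"
```

```text
tool y (fwd) world [ 0.982  0.169 -0.08 ] tool x [-0.169  0.986  0.002] z [-0.079 -0.012 -0.997]
```

View pics/s4.png

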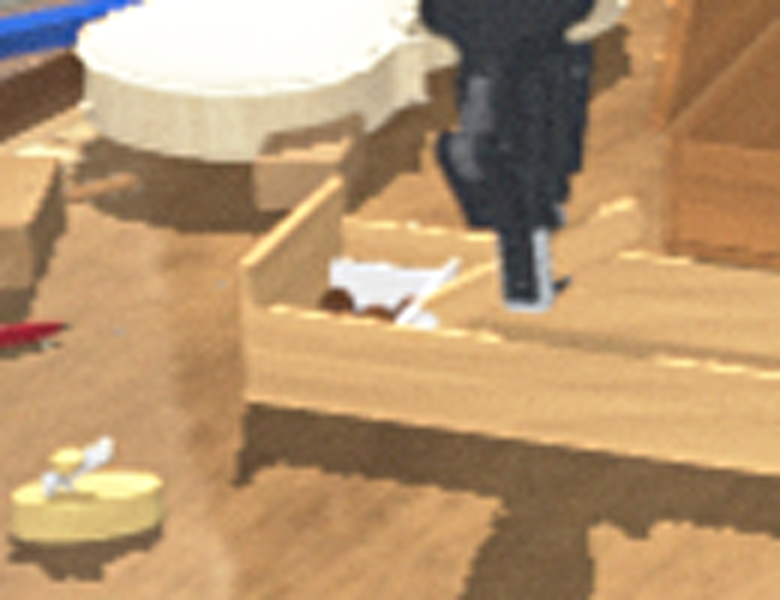

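Request:
servo_tool:
  deltas:
    - [[-0.3, -0.1, -0.1], 0, 1.0]
    - [[-0.2, -0.05, -0.2], 0, 1.0]
    - [[0, 0, -0.2], 0, 1.0]
    - [[0, 0, -0.2], 0, 1.0]
    - [[0, 0, -0.2], 0, 1.0]
    - [[0, 0, 0], 0, 1.0]

```text
clock: 8.93
position: [0.6124, 0.1753, 0.0514]
ee_rot: [0.643, 0.764, -0.032, -0.028]
ft_force: [-0.5, -0.6, -1.0]
grip_width: 0.168
```

```bash
python3 -c "
from h import *
tilt()
go(.4843+.132*.985,.1497+.132*.174,.0455,100)
im,d,c=cam('side');W=pts(d,c);u,v=map(int,proj([.68,.185,.03],c))
a=im[v-50:v+50,u-65:u+65]; cv2.imwrite('pics/s5.png',cv2.resize(a,None,fx=6,fy=6,interpolation=cv2.INTER_CUBIC))
# white pan points
S=W[v-60:v+60,u-80:u+80].reshape(-1,3);C=im[v-60:v+60,u-80:u+80].reshape(-1,3).astype(int)
m=(C.max(1)-C.min(1)<40)&(C.max(1)>150)&(S[:,2]>.0)&(S[:,2]<.1)
q=S[m];a=np.radians(10);dx=q[:,:2]-[.6025,.1705];tx=dx@[np.cos(a),np.sin(a)];ty=dx@[-np.sin(a),np.cos(a)]
m=ty<-.025
for lo in np.arange(.03,.13,.01):
  k=m&(tx>=lo)&(tx<lo+.01)
  if k.sum()>2: print(round(lo,3),k.sum(),np.round(np.percentile(q[k,2],[5,90]),4),np.round(ty[k].mean(),4))
"
```

```text
tool y (fwd) world [ 0.982  0.17  -0.085] tool x [-0.171  0.985  0.002] z [-0.085 -0.012 -0.996]
t 8.93 pos [0.6124 0.1753 0.0514] yaw 99.8 tilt 4.9 F [-0.5 -0.6 -1. ] w 14.3
after turning: shift [-0.29  0.15  0.59] rows 0.1
shift [-0.29  0.2   0.57] turn rad -0.003 rows shift 0.1 turn 0.0
0.06 10 [0.0068 0.0411] -0.0512
0.07 9 [0.03   0.0373] -0.0361
0.08 15 [0.0272 0.0357] -0.0368
0.09 23 [0.0213 0.0376] -0.0349
0.1 21 [0.0187 0.0356] -0.0348
0.11 24 [0.0191 0.0525] -0.1021
0.12 23 [0.027  0.0563] -0.3617
```

The pan's side-wall rim reads level (36 to 38 mm along its length) even though the tool leans 5°. I'll lift gently, compensating for the lean.

Request:
servo_tool:
  deltas:
    - [[0, -0.02, -0.2], 0, 1.0]
    - [[0, -0.03, -0.4], 0, 1.0]
    - [[0, -0.05, -0.6], 0, 1.0]
    - [[0, -0.06, -0.7], 0, 1.0]
    - [[0, -0.06, -0.7], 0, 1.0]
    - [[0, -0.06, -0.7], 0, 1.0]
    - [[0, -0.06, -0.7], 0, 1.0]
    - [[0, -0.06, -0.7], 0, 1.0]
    - [[0, -0.06, -0.7], 0, 1.0]
    - [[0, -0.06, -0.7], 0, 1.0]
    - [[0, -0.05, -0.5], 0, 1.0]
    - [[0, -0.02, -0.3], 0, 1.0]

```text
clock: 9.98
position: [0.6124, 0.1753, 0.1283]
ee_rot: [0.643, 0.765, -0.032, -0.028]
ft_force: [0.0, 0.6, -3.0]
grip_width: 0.169
```

```bash
python3 -c "
from h import *
tilt()
go(.52,-.09,.12,100)
im,d,c=cam('side');u,v=map(int,proj([.68,.185,.06],c))
a=im[v-60:v+60,u-80:u+80]; A=cv2.resize(a,None,fx=5,fy=5,interpolation=cv2.INTER_CUBIC)
cv2.imwrite('pics/s6.png',A)"
```

```text
tool y (fwd) world [ 0.982  0.171 -0.085] tool x [-0.171  0.985  0.002] z [-0.084 -0.012 -0.996]
t 9.98 pos [0.6124 0.1753 0.1283] yaw 99.8 tilt 4.9 F [ 0.   0.6 -3. ] w 14.4
after turning: shift [-24.53 -13.71   0.83] rows 5.9
shift [-24.57 -13.52   1.92] turn rad -0.003 rows shift 5.9 turn 0.0
```

View pics/s6.png

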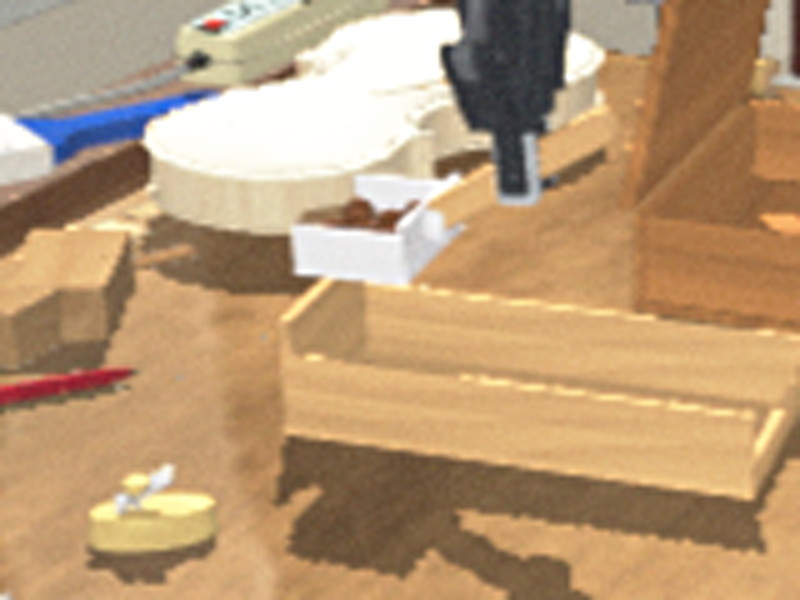

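All the blanks visible are in the pan (around (365,212)) and the tray floor looks empty. Next I'll move gently backward, then sideways to the box, staying clear of the lid.

Request:
servo_tool:
  deltas:
    - [[-0.1, -0.1, 0], 0, 1.0]
    - [[-0.2, -0.2, 0], 0, 1.0]
    - [[-0.3, -0.3, 0], 0, 1.0]
    - [[-0.3, -0.4, 0], 0, 1.0]
    - [[-0.4, -0.5, 0], 0, 1.0]
    - [[-0.4, -0.6, 0], 0, 1.0]
    - [[-0.4, -0.7, 0], 0, 1.0]
    - [[-0.5, -0.8, 0], 0, 1.0]
    - [[-0.5, -0.8, 0], 0, 1.0]
    - [[-0.5, -0.8, 0], 0, 1.0]
    - [[-0.5, -0.8, 0], 0, 1.0]
    - [[-0.5, -0.8, 0], 0, 1.0]

```text
clock: 11.03
position: [0.5466, 0.1124, 0.1328]
ee_rot: [0.643, 0.764, -0.033, -0.029]
ft_force: [-0.2, 0.1, -1.7]
grip_width: 0.168
```

Request:
servo_tool:
  deltas:
    - [[-0.5, -0.8, 0], 0, 1.0]
    - [[-0.5, -0.8, 0], 0, 1.0]
    - [[-0.5, -0.8, 0], 0, 1.0]
    - [[-0.5, -0.8, 0], 0, 1.0]
    - [[-0.6, -0.8, 0], 0, 1.0]
    - [[-0.6, -0.7, 0], 0, 1.0]
    - [[-0.6, -0.6, 0], 0, 1.0]
    - [[-0.7, -0.5, 0], 0, 1.0]
    - [[-0.8, -0.4, 0], 0, 1.0]
    - [[-0.9, -0.3, 0], 0, 1.0]
    - [[-1, -0.2, 0], 0, 1.0]
    - [[-1, -0.1, 0], 0, 1.0]

```text
clock: 12.03
position: [0.4866, 0.0107, 0.1399]
ee_rot: [0.643, 0.765, -0.032, -0.029]
ft_force: [-0.3, 0.3, -3.1]
grip_width: 0.164
```

```bash
python3 -c "
from h import *
go(.514,-.1015,.116,98)"
```

```text
t 12.03 pos [0.4866 0.0107 0.1399] yaw 99.9 tilt 5.0 F [-0.3  0.3 -3.1] w 14.0
after turning: shift [-11.49   1.16   2.39] rows 2.8
shift [-11.53   0.98   2.29] turn rad 0.033 rows shift 2.8 turn 0.3
```

Request:
servo_tool:
  deltas:
    - [[-1, 0.05, 0.1], 0, 1.0]
    - [[-1, 0.05, 0.15], 0, 1.0]
    - [[-1, 0.05, 0.2], 0.01, 1.0]
    - [[-1, 0.05, 0.2], 0.01, 1.0]
    - [[-1, 0.05, 0.2], 0.01, 1.0]
    - [[-1, 0.05, 0.2], 0, 1.0]
    - [[-1, 0.05, 0.2], 0, 1.0]
    - [[-1, 0.05, 0.2], 0, 1.0]
    - [[-1, 0.05, 0.2], 0, 1.0]
    - [[-0.9, 0.05, 0.2], 0, 1.0]
    - [[-0.6, 0, 0.2], 0, 1.0]
    - [[-0.3, 0, 0.1], 0, 1.0]

```text
clock: 13.03
position: [0.5084, -0.1106, 0.115]
ee_rot: [0.657, 0.753, -0.033, -0.028]
ft_force: [-0.2, 0.9, -1.7]
grip_width: 0.165
```

```bash
python3 -c "
from h import *
tilt()
go(.514,-.1015,.113,98)
im,d,c=cam('side');u,v=map(int,proj([.56,-.09,.08],c))
print(u,v)
a=im[max(v-50,0):v+50,u-65:u+65]; A=cv2.resize(a,None,fx=6,fy=6,interpolation=cv2.INTER_CUBIC)
cv2.imwrite('pics/s7.png',A)"
```

```text
tool y (fwd) world [ 0.987  0.135 -0.087] tool x [-0.135  0.991 -0.002] z [-0.086 -0.013 -0.996]
t 13.03 pos [ 0.5084 -0.1106  0.115 ] yaw 97.8 tilt 5.0 F [-0.2  0.9 -1.7] w 14.1
after turning: shift [0.82 0.69 0.2 ] rows 0.2
shift [0.82 0.7  0.14] turn rad -0.004 rows shift 0.2 turn 0.0
298 199
```

View pics/s7.png

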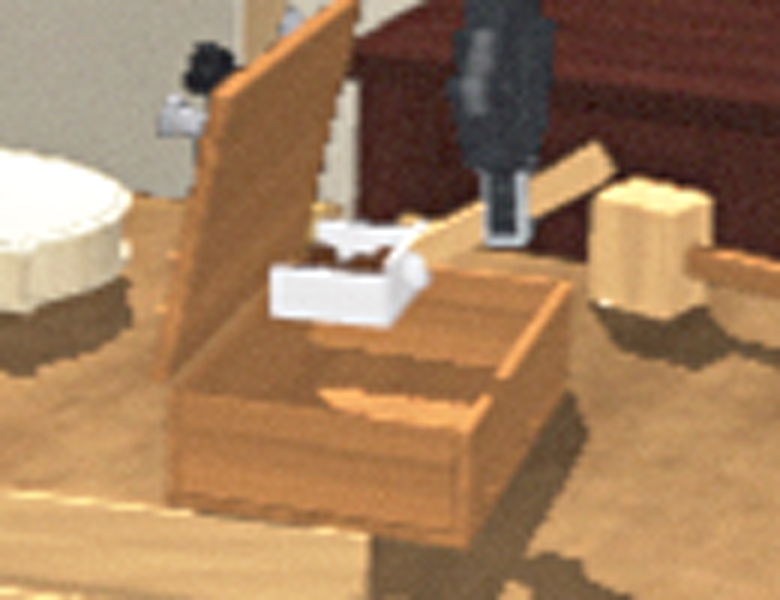

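The loaded pan is level over the box interior. I'll yank it backward to throw the blanks off the lip.

Request:
servo_tool:
  deltas:
    - [[0, 1, 0.1], 0, 1.0]
    - [[0, 0.6, 0.05], 0, 1.0]
    - [[0, -4.1, -0.2], 0, 1.0]
    - [[0, -4.1, -0.3], 0, 1.0]
    - [[0, 0, 0], 0, 1.0]
    - [[0, 0, 0], 0, 1.0]

```text
clock: 13.58
position: [0.4437, -0.1166, 0.1201]
ee_rot: [0.655, 0.754, -0.036, -0.031]
ft_force: [1.0, 1.6, -1.0]
grip_width: 0.172
```

```bash
python3 -c "
from h import *
tilt()
go(.5084,-.1106,.115,98)
im,d,c=cam('side');u,v=map(int,proj([.56,-.09,.08],c))
a=im[max(v-50,0):v+50,u-65:u+65]; A=cv2.resize(a,None,fx=6,fy=6,interpolation=cv2.INTER_CUBIC)
cv2.imwrite('pics/s8.png',A)"
```

```text
tool y (fwd) world [ 0.986  0.14  -0.095] tool x [-0.141  0.99  -0.001] z [-0.094 -0.015 -0.995]
t 13.58 pos [ 0.4437 -0.1166  0.1201] yaw 98.1 tilt 5.4 F [ 1.   1.6 -1. ] w 14.6
after turning: shift [-0.31  6.49  0.51] rows 1.6
shift [-0.32  6.51 -0.11] turn rad 0.002 rows shift 1.6 turn 0.0
```

View pics/s8.png

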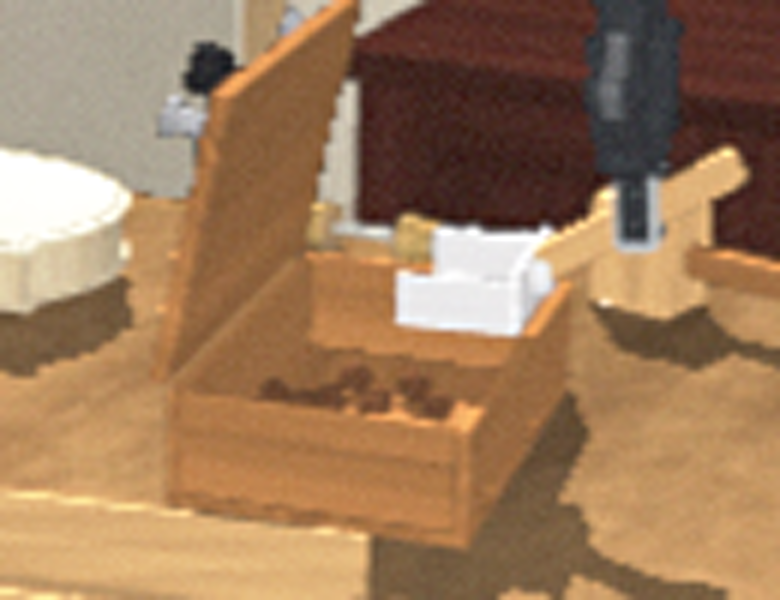

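The blanks are in the box at (350,390). One more gentle shake in case any stayed in the pan, then back to the tray.

Request:
servo_tool:
  deltas:
    - [[-0.1, 1, 0.1], 0, 1.0]
    - [[-0.1, 1.5, 0.1], 0, 1.0]
    - [[0, 1.5, 0.1], 0, 1.0]
    - [[0, 1.5, 0.1], 0, 1.0]
    - [[0, -4.1, -0.2], 0, 1.0]
    - [[0, -4.1, -0.3], 0, 1.0]
    - [[0, 0, -1], 0, 1.0]
    - [[0, 0, -1], 0, 1.0]
    - [[0, 0, 0], 0, 1.0]

```text
clock: 14.38
position: [0.4308, -0.118, 0.1361]
ee_rot: [0.651, 0.757, -0.042, -0.034]
ft_force: [0.9, -0.1, -0.4]
grip_width: 0.163
```

Request:
servo_tool:
  deltas:
    - [[2, 0, 0], 0, 1.0]
    - [[3, 0, 0], 0, 1.0]
    - [[3, 0, 0], 0, 1.0]
    - [[3, 0, 0], 0, 1.0]
    - [[3, 0, 0], 0, 1.0]
    - [[3, 0, 0], 0, 1.0]
    - [[3, 0, 0], 0, 1.0]
    - [[3, 0, 0], 0, 1.0]
    - [[2, 0, 0], 0, 1.0]
    - [[0, 0, 0], 0, 1.0]

```text
clock: 15.22
position: [0.4072, 0.1479, 0.1398]
ee_rot: [0.651, 0.758, -0.034, -0.029]
ft_force: [-0.4, -0.1, -1.3]
grip_width: 0.167
```

```bash
cat >> h.py <<'E'
def dark(im,W,cx,cy,yaw,hx,hy,z0,z1):
    a=np.radians(yaw); d=W[...,:2]-[cx,cy]
    x=d@[np.cos(a),np.sin(a)]; y=d@[-np.sin(a),np.cos(a)]
    I=im.astype(int); m=(I.sum(2)<300)&(I[...,2]-I[...,0]>20)&(abs(x)<hx)&(abs(y)<hy)&(W[...,2]>z0)&(W[...,2]<z1)
    n,l,st,ce=cv2.connectedComponentsWithStats(m.astype(np.uint8))
    for i in range(1,n):
        k=l==i; print('  dark',st[i,4],np.round(ce[i]),'loc',np.round([np.nanmean(x[k]),np.nanmean(y[k]),np.nanmean(W[k,2])],3))
E
python3 -c "
from h import *
tilt()
go(.4843,.1497,.12,100)
im,d,c=cam('top');W=pts(d,c)
print('box');dark(im,W,.5685,-.0948,7,.068,.103,.011,.05)
print('tray');dark(im,W,.6025,.1705,10,.119,.045,.010,.12)
A=np.hstack([cv2.resize(im[140:260,200:300],(400,480),interpolation=cv2.INTER_CUBIC),cv2.resize(im[140:260,290:390],(400,480),interpolation=cv2.INTER_CUBIC)]);cv2.imwrite('pics/t3.png',A)"
```

```text
tool y (fwd) world [ 0.985  0.151 -0.088] tool x [-0.152  0.988 -0.   ] z [-0.087 -0.013 -0.996]
t 15.22 pos [0.4072 0.1479 0.1398] yaw 98.7 tilt 5.1 F [-0.4 -0.1 -1.3] w 14.3
after turning: shift [-1.16  7.62  1.98] rows 1.8
shift [-0.99  7.79  1.29] turn rad -0.022 rows shift 1.9 turn 0.2
box
  dark 4 [357. 178.] loc [ 0.068 -0.064  0.034]
  dark 1 [360. 177.] loc [ 0.068 -0.069  0.045]
  dark 8 [364. 178.] loc [ 0.068 -0.083  0.026]
  dark 6 [368. 176.] loc [ 0.068 -0.095  0.035]
  dark 122 [375. 201.] loc [-0.001 -0.102  0.031]
  dark 4 [350. 179.] loc [ 0.068 -0.042  0.031]
  dark 1 [354. 179.] loc [ 0.068 -0.056  0.023]
  dark 8 [330. 182.] loc [0.068 0.012 0.036]
  dark 33 [336. 185.] loc [ 0.058 -0.005  0.021]
  dark 2 [339. 180.] loc [ 0.068 -0.012  0.032]
  dark 4 [344. 180.] loc [ 0.067 -0.029  0.022]
  dark 1 [368. 181.] loc [ 0.059 -0.097  0.011]
  dark 6 [314. 183.] loc [0.068 0.059 0.042]
  dark 6 [320. 183.] loc [0.068 0.04  0.033]
  dark 2 [324. 182.] loc [0.068 0.028 0.031]
  dark 11 [305. 185.] loc [0.068 0.083 0.029]
  dark 30 [330. 186.] loc [0.057 0.015 0.02 ]
 
[... 671 characters left out ...]
 loc [ 0.009 -0.082  0.012]
  dark 23 [336. 205.] loc [0.003 0.005 0.021]
  dark 20 [347. 210.] loc [-0.015 -0.024  0.02 ]
  dark 31 [363. 209.] loc [-0.019 -0.068  0.019]
  dark 2 [308. 210.] loc [0.001 0.084 0.011]
  dark 1 [310. 208.] loc [0.004 0.077 0.012]
  dark 1 [357. 210.] loc [-0.019 -0.053  0.011]
  dark 24 [315. 216.] loc [-0.021  0.066  0.021]
  dark 1 [303. 217.] loc [-0.018  0.1    0.011]
  dark 1 [305. 216.] loc [-0.016  0.094  0.011]
  dark 1 [367. 218.] loc [-0.045 -0.078  0.013]
  dark 2 [372. 220.] loc [-0.052 -0.092  0.012]
  dark 1 [358. 220.] loc [-0.048 -0.052  0.012]
  dark 1 [362. 221.] loc [-0.052 -0.063  0.011]
  dark 19 [347. 225.] loc [-0.058 -0.017  0.021]
tray
```

View pics/t3.png

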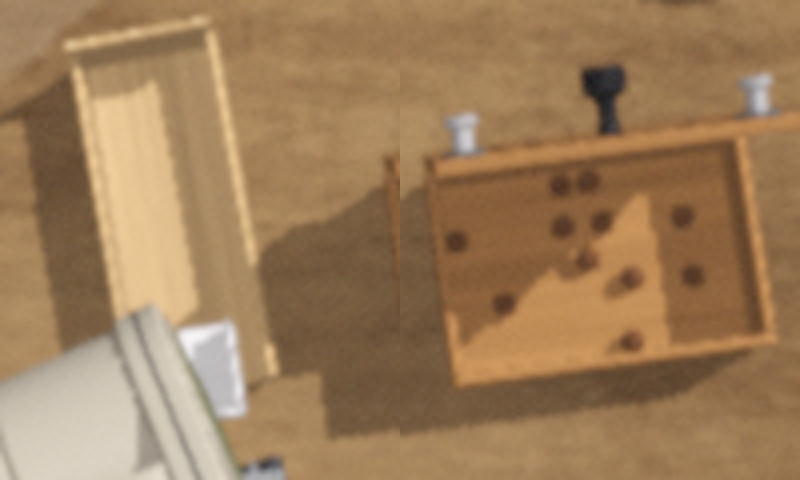

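Eleven blanks counted in the box, and the tray and pan are empty. I'll lay the scoop in the tray.

Request:
servo_tool:
  deltas:
    - [[-0.4, 1.5, 0], -0.022, 1.0]
    - [[-0.4, 2, 0], 0, 1.0]
    - [[-0.3, 2, 0], 0, 1.0]
    - [[0, 2, 0], 0, 1.0]
    - [[0, 1.5, 0], 0, 1.0]
    - [[0, 0.9, 0], 0, 1.0]
    - [[0, 0, 0], 0, 1.0]
    - [[0, 0, 0], 0, 1.0]

```text
clock: 15.93
position: [0.5191, 0.1502, 0.1306]
ee_rot: [0.643, 0.765, -0.031, -0.027]
ft_force: [-0.5, 0.3, -1.3]
grip_width: 0.172
```

```bash
python3 -c "
from h import *
go(.5089,.154,.047,100)"
```

```text
t 15.93 pos [0.5191 0.1502 0.1306] yaw 99.9 tilt 4.7 F [-0.5  0.3 -1.3] w 14.7
after turning: shift [ 0.55 -0.94  8.36] rows 2.0
shift [ 0.54 -0.25  8.41] turn rad -0.002 rows shift 2.0 turn 0.0
```

Request:
servo_tool:
  deltas:
    - [[0.3, 0, 1], 0, 1.0]
    - [[0.2, 0, 1.5], 0, 1.0]
    - [[0, 0, 1.5], 0, 1.0]
    - [[0, 0, 1.2], 0, 1.0]
    - [[0, 0, 0.8], 0, 1.0]
    - [[0, 0, 0.5], 0, 1.0]
    - [[0, 0, 0.3], 0, 1.0]
    - [[0, 0, 0.3], 0, 1.0]
    - [[0, 0, 0], 0, 1.0]
    - [[0, 0, 0], 0, 1.0]

```text
clock: 16.77
position: [0.5103, 0.1539, 0.0553]
ee_rot: [0.643, 0.765, -0.03, -0.027]
ft_force: [0.3, 0.2, -0.9]
grip_width: 0.167
```

```bash
python3 -c "
from h import *
go(.5089,.154,.046,100)"
```

```text
t 16.77 pos [0.5103 0.1539 0.0553] yaw 99.9 tilt 4.6 F [ 0.3  0.2 -0.9] w 14.3
after turning: shift [ 0.04 -0.14  0.93] rows 0.2
shift [ 0.03 -0.06  0.94] turn rad -0.003 rows shift 0.2 turn 0.0
```

Request:
servo_tool:
  deltas:
    - [[0, 0, 0.4], 0, 1.0]
    - [[0, 0, 0.3], 0, 1.0]
    - [[0, 0, 0.3], 0, 1.0]
    - [[0, 0, 0.1], 0, 1.0]
    - [[0, 0, 0], 0, 4.0]
    - [[0, 0, 0], 0, 4.0]
    - [[0, 0, 0], 0, 4.0]
    - [[0, 0, 0], 0, 4.0]
    - [[0, 0, -0.5], 0, 4.0]
    - [[0, 0, -1.5], 0, 4.0]
    - [[0, -0.2, -2], 0, 4.0]
    - [[0, -0.3, -3], 0, 4.0]

```text
clock: 17.77
position: [0.508, 0.1529, 0.1127]
ee_rot: [0.643, 0.764, -0.033, -0.028]
ft_force: [0.4, 0.1, -1.1]
grip_width: 0.47
```

Request:
servo_tool:
  deltas:
    - [[0, 0, -3.5], 0, 4.0]
    - [[0, 0, -3.5], 0, 2.0]
    - [[0, 0, -3.5], 0, 0]
    - [[0, 0, -3.5], 0, 0]
    - [[0, 0, -1], 0, 0]
    - [[0, 0, 0], 0, 0]
    - [[0, 0, 0], 0, 0]

```text
clock: 18.35
position: [0.5218, 0.1548, 0.2783]
ee_rot: [0.643, 0.765, -0.029, -0.026]
ft_force: [0.5, 0.0, 0.1]
grip_width: -0.002
```

```bash
python3 - <<'E'
from h import *
tilt()
im,d,c=cam('top');W=pts(d,c)
# lid geometry in box frame
a=np.radians(7); D=W[...,:2]-[.5685,-.0948]; x=D@[np.cos(a),np.sin(a)]; y=D@[-np.sin(a),np.cos(a)]; z=W[...,2]
m=(abs(y)<.105)&(z>.08)&(z<.23)&(x>.05)&(x<.14)
I=im.astype(int); wood=m&(I[...,2]-I[...,0]>50)
print('lid wood n',wood.sum())
for lo in np.arange(.08,.23,.02):
    k=wood&(z>=lo)&(z<lo+.02); 
    if k.sum(): print(round(lo,2),k.sum(),np.round(np.percentile(x[k],[5,50,95]),4))
grey=m&(I.max(2)-I.min(2)<40)&(I.max(2)>130)
n,l,st,ce=cv2.connectedComponentsWithStats(grey.astype(np.uint8))
for i in range(1,n):
    k=l==i
    if k.sum()>8: print('pin?',k.sum(),np.round([x[k].max(),y[k].mean(),z[k].mean()],3))
k=m&(I.max(2)<60); print('knob',k.sum(),np.round([x[k].mean(),x[k].max(),y[k].mean(),z[k].mean()],3))
# scoop white in tray
scoop(W,im,205,290,150,290)
ax=.5685+.16*np.cos(a)-.045*-0
# target behind the lid: box (x=.125,y=.047)
bx,by=.135,.047
go(.5685+bx*np.cos(a)-by*np.sin(a),-.0948+bx*np.sin(a)+by*np.cos(a),.26,97)
E
```

```text
tool y (fwd) world [ 0.982  0.17  -0.077] tool x [-0.171  0.985  0.003] z [-0.076 -0.01  -0.997]
lid wood n 278
0.08 18 [0.0773 0.0789 0.0809]
0.1 17 [0.0726 0.0739 0.0759]
0.12 20 [0.0681 0.0695 0.0716]
0.14 16 [0.064  0.0656 0.0671]
0.16 22 [0.0594 0.061  0.0636]
0.18 54 [0.0554 0.0576 0.0853]
0.2 131 [0.0502 0.0517 0.0541]
pin? 48 [ 0.082 -0.09   0.193]
pin? 57 [0.083 0.089 0.188]
knob 73 [0.085 0.098 0.002 0.195]
pan 51 ((610.897705078125, 138.6315460205078), (243.80967712402344, 25.994083404541016), 18.230802536010742) handle 188 yaw 12.760023943517796 pitch 0.0708717032805221 grip top [0.41998284 0.08211244 0.061     ] z range 0.030133169541441664 0.36722667392157704
t 18.4 pos [0.5216 0.1547 0.2778] yaw 99.8 tilt 4.5 F [ 0.6 -0.1  0.3] w 0.0
after turning: shift [-20.64  15.11   1.78] rows 4.9
shift [-21.36  14.17   0.62] turn rad 0.049 rows shift 5.1 turn 0.4
```

Request:
servo_tool:
  deltas:
    - [[-2, 2, 0], 0.049, 0]
    - [[-3, 2.2, 0], 0, 0]
    - [[-3, 2.2, 0], 0, 0]
    - [[-3, 2.2, 0], 0, 0]
    - [[-3, 2.2, 0], 0, 0]
    - [[-3, 2, 0], 0, 0]
    - [[-2.5, 0.5, 0], 0, 0]
    - [[0, 0, 0], 0, 0]
    - [[0, 0, 0], 0, 0]

```text
clock: 19.15
position: [0.6775, -0.0265, 0.2461]
ee_rot: [0.659, 0.75, -0.039, -0.034]
ft_force: [-0.1, 0.6, -1.0]
grip_width: -0.003
```

```bash
cat >> h.py <<'E'
def box(bx,by):
    a=np.radians(7); return .5685+bx*np.cos(a)-by*np.sin(a),-.0948+bx*np.sin(a)+by*np.cos(a)
def inbox():
    a=np.radians(7); p=telemetry.get_obs()['position']; d=p[:2]-[.5685,-.0948]
    print('tcp in box',np.round([d@[np.cos(a),np.sin(a)],d@[-np.sin(a),np.cos(a)],p[2]],4))
E
python3 -c "
from h import *
inbox(); go(*box(.115,.047),.165,97)"
```

```text
tcp in box [0.1165 0.0545 0.2461]
t 19.15 pos [ 0.6775 -0.0265  0.2461] yaw 97.4 tilt 6.0 F [-0.1  0.6 -1. ] w -0.2
after turning: shift [-0.75 -0.15  8.11] rows 1.9
shift [-0.75  0.69  8.08] turn rad 0.006 rows shift 1.9 turn 0.1
```

Request:
servo_tool:
  deltas:
    - [[-0.4, 0.3, 1], 0, 0]
    - [[-0.3, 0.2, 2], 0, 0]
    - [[0, 0.2, 2], 0, 0]
    - [[0, 0.2, 2], 0, 0]
    - [[0, 0, 1], 0, 0]
    - [[0, 0, 0], 0, 0]

```text
clock: 19.65
position: [0.675, -0.0301, 0.1544]
ee_rot: [0.658, 0.751, -0.042, -0.038]
ft_force: [0.3, -0.3, 0.2]
grip_width: -0.004
```

Request:
servo_tool:
  deltas:
    - [[0, -1, 0], 0, 0]
    - [[0, -1, 0], 0, 0]
    - [[0, -1, 0], 0, 0]
    - [[0, -1, 0.2], 0, 0]
    - [[0, -1, 0.2], 0, 0]
    - [[0, -1, 0.2], 0, 0]

```text
clock: 20.15
position: [0.6142, -0.0332, 0.1562]
ee_rot: [0.655, 0.754, -0.04, -0.037]
ft_force: [1.3, 0.1, -0.6]
grip_width: -0.0
```

```bash
python3 -c "
from h import *
inbox(); go(*box(.115,.047),.165,97)"
```

```text
tcp in box [0.0529 0.0556 0.1562]
t 20.15 pos [ 0.6142 -0.0332  0.1562] yaw 98.0 tilt 6.3 F [ 1.3  0.1 -0.6] w -0.0
after turning: shift [-0.86  6.21 -0.88] rows 1.5
shift [-0.96  6.06 -1.55] turn rad 0.017 rows shift 1.5 turn 0.1
```

Request:
servo_tool:
  deltas:
    - [[-0.3, -1, 0.4], 0.017, 0]
    - [[-0.3, -1, 0.4], 0, 0]
    - [[-0.3, -1, 0.5], 0, 0]
    - [[-0.1, -1, 0.5], 0, 0]
    - [[0, -1, 0.6], 0, 0]
    - [[0, -1, 0.7], 0, 0]
    - [[0, -0.8, 0.8], 0, 0]
    - [[0, -0.6, 0.9], 0, 0]
    - [[0, -0.4, 0.9], 0, 0]
    - [[0, -0.2, 0.9], 0, 0]

```text
clock: 20.98
position: [0.5321, -0.0477, 0.1082]
ee_rot: [0.658, 0.751, -0.031, -0.029]
ft_force: [-0.4, -0.0, 0.8]
grip_width: -0.0
```

```bash
python3 -c "
from h import *
inbox(); tilt(); go(*box(-.03,.047),.07,97)"
```

```text
tcp in box [-0.0304  0.0512  0.1082]
tool y (fwd) world [ 0.988  0.131 -0.085] tool x [-0.131  0.991  0.004] z [-0.084 -0.008 -0.996]
t 20.98 pos [ 0.5321 -0.0477  0.1082] yaw 97.5 tilt 4.9 F [-0.4 -0.   0.8] w -0.0
after turning: shift [-0.42  0.04  3.82] rows 0.9
shift [-0.43  0.36  3.8 ] turn rad 0.01 rows shift 0.9 turn 0.1
```

Request:
servo_tool:
  deltas:
    - [[-0.2, 0.1, 0.6], 0, 0]
    - [[-0.2, 0.1, 0.6], 0, 0]
    - [[0, 0.1, 0.6], 0, 0]
    - [[0, 0.1, 0.6], 0, 0]
    - [[0, 0, 0.6], 0, 0]
    - [[0, 0, 0.6], 0, 0]
    - [[0, 0, 0.5], 0, 0]
    - [[0, 0, 0.4], 0, 0]
    - [[0, 0, 0.3], 0, 0]

```text
clock: 21.73
position: [0.5347, -0.051, 0.0707]
ee_rot: [0.658, 0.751, -0.029, -0.03]
ft_force: [-11.8, 1.9, 25.2]
grip_width: -0.005
```

```bash
python3 -c "
from h import *
inbox(); go(*box(-.03,.047),.07,97)"
```

```text
tcp in box [-0.0282  0.0476  0.0707]
t 21.73 pos [ 0.5347 -0.051   0.0707] yaw 97.5 tilt 4.8 F [-11.8   1.9  25.2] w -0.4
after turning: shift [-0.06 -0.18  0.07] rows 0.0
shift [-0.06 -0.17  0.08] turn rad 0.009 rows shift 0.0 turn 0.1
```

The lid meets the rim (25 N at the expected 70 mm height). I'll retreat and measure the lid, pins, scoop and mallet.

Request:
servo_tool:
  deltas:
    - [[0, 0, -1], 0, 0]
    - [[0, 0, -3], 0, 0]
    - [[0, 0, -3.5], 0, 0]
    - [[0, 0, -3.5], 0, 0]
    - [[0, -1, -3.5], 0, 4.0]
    - [[-1, -2, -2], 0, 8.0]
    - [[-3, -3, 0], 0.1, 8.5]
    - [[-3, -3, 0], 0.1, 8.5]
    - [[-3, -3, 0], 0.1, 8.5]
    - [[-3, -2, 0], 0.1, 8.5]
    - [[0, 0, 0], 0, 8.5]
    - [[0, 0, 0], 0, 8.5]

```text
clock: 22.73
position: [0.4064, -0.1862, 0.254]
ee_rot: [0.799, 0.599, -0.033, -0.023]
ft_force: [0.3, 0.8, -0.1]
grip_width: 0.995
```

```bash
python3 - <<'E'
from h import *
im,d,c=cam('top');W=pts(d,c); I=im.astype(int)
a=np.radians(7); D=W[...,:2]-[.5685,-.0948]; x=D@[np.cos(a),np.sin(a)]; y=D@[-np.sin(a),np.cos(a)]; z=W[...,2]
lid=(abs(x)<.07)&(abs(y)<.105)&(z>.05)&(z<.08); print('lid z',np.round([np.median(z[lid&(x<-.05)]),np.median(z[lid&(x>.05)])],4), lid.sum())
for s in(1,-1):
    m=(abs(x+.05)<.03)&(abs(y-s*.09)<.03)&(z>.08)&(z<.11); p=W[m]
    print('pin',s,m.sum(),p.mean(0).round(4) if m.sum() else 0,'box',x[m].mean().round(4),y[m].mean().round(4),'zmax',p[:,2].max().round(4))
def rect(name,u0,u1,v0,v1,z0,z1):
    S=W[v0:v1,u0:u1].reshape(-1,3); S=S[(S[:,2]>z0)&(S[:,2]<z1)]
    print(name,len(S),cv2.minAreaRect((S[:,:2]*1000).astype(np.float32)),np.median(S[:,2]))
rect('head',405,460,195,250,.055,.075); rect('hand',405,460,235,300,.03,.055)
go(.45,-.33,.05,76); tilt()
cv2.imwrite('pics/t4.png',cv2.resize(im[130:310,200:460],None,fx=3,fy=3,interpolation=cv2.INTER_CUBIC))
E
```

```text
lid z [0.0705 0.0701] 3836
pin 1 47 [ 0.5078 -0.0109  0.094 ] box -0.05 0.0907 zmax 0.099
pin -1 49 [ 0.5298 -0.1893  0.094 ] box -0.0499 -0.089 zmax 0.0977
head 0 ((0.0, 0.0), (0.0, 0.0), 0.0) nan
hand 0 ((0.0, 0.0), (0.0, 0.0), 0.0) nan
t 22.78 pos [ 0.4063 -0.1867  0.254 ] yaw 73.7 tilt 4.7 F [-0.3 -1.9 -1. ] w 85.1
after turning: shift [-12.84   7.71  20.4 ] rows 4.9
shift [-11.99   9.78  20.03] turn rad -0.039 rows shift 4.8 turn 0.3
tool y (fwd) world [ 0.957 -0.281 -0.077] tool x [ 0.28   0.96  -0.026] z [-0.081 -0.003 -0.997]
  return _methods._mean(a, axis=axis, dtype=dtype,
  ret = ret.dtype.type(ret / rcount)
```

View pics/t4.png

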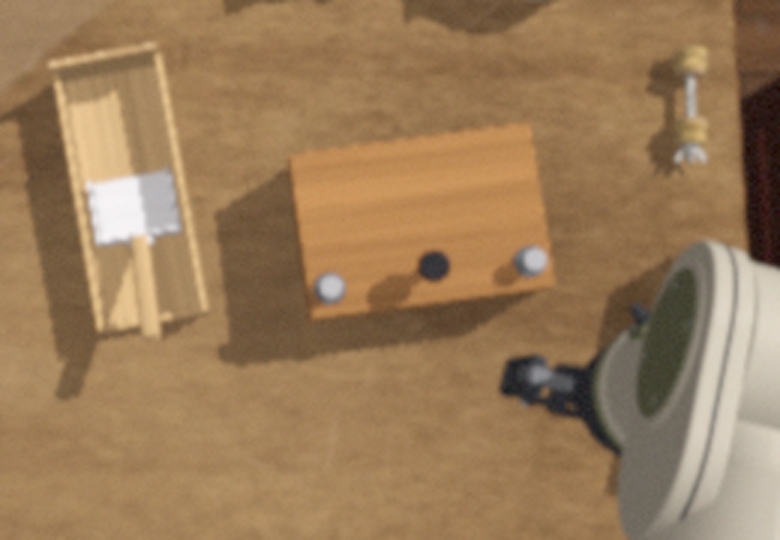

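The lid is shut, both pins stand at 94 mm (still up), and the scoop is flat in the tray. The arm hides the mallet from the top, so I'll measure it from the side.

```bash
cat >> h.py <<'E'
def mallet(W,lo=(.25,-.5),hi=(.65,-.25)):
    S=W.reshape(-1,3); S=S[np.isfinite(S[:,0])]; k=(S[:,0]>lo[0])&(S[:,0]<hi[0])&(S[:,1]>lo[1])&(S[:,1]<hi[1]); S=S[k]
    for n,z0,z1 in(('head',.058,.074),('handle',.035,.05)):
        Q=S[(S[:,2]>z0)&(S[:,2]<z1)]
        if len(Q)>8: print(n,len(Q),cv2.minAreaRect((Q[:,:2]*1000).astype(np.float32)),np.median(Q,0).round(4))
E
python3 -c "
from h import *
im,d,c=cam('side');mallet(pts(d,c))
im,d,c=cam('top');mallet(pts(d,c))
print('then');mallet(np.load('top0.npy'));mallet(np.load('side0.npy'))"
```

```text
head 102 ((512.8834838867188, -353.1651306152344), (45.405574798583984, 61.809879302978516), 75.58055877685547) [ 0.5101 -0.3449  0.0663]
handle 224 ((441.2977294921875, -342.4352722167969), (53.22940444946289, 204.42572021484375), 81.13646697998047) [ 0.4492 -0.3308  0.0415]
then
head 362 ((511.1560363769531, -357.57147216796875), (47.42789077758789, 56.38141632080078), 76.03498077392578) [ 0.5103 -0.3552  0.0655]
handle 377 ((440.19525146484375, -337.6771240234375), (33.33971405029297, 201.71340942382812), 81.74568939208984) [ 0.4222 -0.3323  0.0415]
```

```bash
python3 -c "
from h import *
go(.4538,-.3414,.10,75.8)"
```

```text
t 22.88 pos [ 0.4075 -0.185   0.2537] yaw 74.0 tilt 4.7 F [-0.  -0.4  0.4] w 85.2
after turning: shift [-14.02   8.33  15.37] rows 3.7
shift [-13.35   9.96  14.99] turn rad -0.031 rows shift 3.6 turn 0.3
```

Request:
servo_tool:
  deltas:
    - [[-2, 1.5, 1], -0.031, 8.5]
    - [[-2.5, 1.9, 2], 0, 8.5]
    - [[-2.5, 1.9, 2.5], 0, 8.5]
    - [[-2.5, 1.8, 2.5], 0, 8.5]
    - [[-2.5, 1.8, 2.5], 0, 8.5]
    - [[-1.5, 1, 2.5], 0, 8.5]
    - [[0, 0, 1], 0, 8.5]
    - [[0, 0, 0], 0, 8.5]
    - [[0, 0, 0], 0, 8.5]

```text
clock: 23.63
position: [0.4728, -0.3362, 0.0987]
ee_rot: [0.779, 0.626, -0.034, -0.024]
ft_force: [0.3, 0.8, 0.6]
grip_width: 0.997
```

```bash
python3 -c "
from h import *
go(.4538,-.3414,.015,75.8)
im,d,c=cam('side');mallet(pts(d,c))"
```

```text
t 23.63 pos [ 0.4728 -0.3362  0.0987] yaw 77.7 tilt 4.8 F [0.3 0.8 0.6] w 85.1
after turning: shift [-0.97 -1.72  8.37] rows 2.0
shift [-0.73 -1.07  8.5 ] turn rad 0.032 rows shift 2.0 turn 0.3
head 111 ((512.37939453125, -351.60040283203125), (45.78008270263672, 58.64628219604492), 78.4946060180664) [ 0.5104 -0.3433  0.066 ]
handle 215 ((441.3836669921875, -342.01605224609375), (50.07719802856445, 200.4994659423828), 81.72486877441406) [ 0.4481 -0.3316  0.0417]
```

Request:
servo_tool:
  deltas:
    - [[-0.5, -0.6, 1.5], 0.032, 8.5]
    - [[-0.4, -0.5, 1.5], 0, 8.5]
    - [[0, 0, 1.5], 0, 8.5]
    - [[0, 0, 1.2], 0, 8.5]
    - [[0, 0, 1], 0, 8.5]
    - [[0, 0, 0.5], 0, 8.5]
    - [[0, 0, 0], 0, 8.5]
    - [[0, 0, 0], 0, 8.5]

```text
clock: 24.35
position: [0.4635, -0.3365, 0.0348]
ee_rot: [0.785, 0.619, -0.028, -0.018]
ft_force: [0.3, -0.2, -0.2]
grip_width: 0.993
```

```bash
python3 -c "
from h import *
go(.4538,-.3414,.015,75.8)"
```

```text
t 24.35 pos [ 0.4635 -0.3365  0.0348] yaw 76.5 tilt 3.8 F [ 0.3 -0.2 -0.2] w 84.8
after turning: shift [-0.71 -0.82  1.98] rows 0.5
shift [-0.66 -0.7   2.04] turn rad 0.012 rows shift 0.5 turn 0.1
```

Request:
servo_tool:
  deltas:
    - [[-0.4, -0.5, 0.8], 0.012, 8.5]
    - [[-0.2, -0.3, 0.7], 0, 8.5]
    - [[-0.1, 0, 0.6], 0, 8.5]
    - [[0, 0, 0], 0, 8.5]

```text
clock: 24.68
position: [0.4529, -0.3425, 0.0144]
ee_rot: [0.789, 0.614, -0.028, -0.017]
ft_force: [-0.1, 0.3, 0.8]
grip_width: 1.001
```

```bash
python3 -c "
from h import *
go(.4538,-.3414,.015,75.8)"
```

```text
t 24.68 pos [ 0.4529 -0.3425  0.0144] yaw 75.8 tilt 3.7 F [-0.1  0.3  0.8] w 85.5
after turning: shift [ 0.13  0.06 -0.06] rows 0.0
shift [ 0.13  0.06 -0.07] turn rad -0.0 rows shift 0.0 turn 0.0
```

Request:
servo_tool:
  deltas:
    - [[0.1, 0, -0.1], 0, 0.9]
    - [[0, 0, 0], 0, 0.9]
    - [[0, 0, 0], 0, 0.9]
    - [[0, 0, 0], 0, 0.9]
    - [[0, 0, 0], 0, 0.9]
    - [[0, 0, 0], 0, 0.9]
    - [[0, 0, 0], 0, 0.9]
    - [[0, 0, 0], 0, 0.9]
    - [[0, 0, 0], 0, 0.9]
  force: 115

```text
clock: 25.43
position: [0.4535, -0.3418, 0.0161]
ee_rot: [0.789, 0.613, -0.027, -0.016]
ft_force: [-1.1, 0.0, 0.4]
grip_width: 0.155
```

```bash
python3 -c "
from h import *
go(.4538,-.3414,.16,75.8);tilt()"
```

```text
t 25.43 pos [ 0.4535 -0.3418  0.0161] yaw 75.8 tilt 3.7 F [-1.1  0.   0.4] w 13.2
after turning: shift [  0.04   0.02 -14.39] rows 3.5
shift [ -0.29  -0.83 -14.37] turn rad -0.001 rows shift 3.4 turn 0.0
tool y (fwd) world [ 0.967 -0.247 -0.059] tool x [ 0.246  0.969 -0.023] z [-0.063 -0.008 -0.998]
```

Request:
servo_tool:
  deltas:
    - [[0, 0, -1], 0, 0.9]
    - [[0, 0, -3], 0, 0.9]
    - [[0, 0, -3], 0, 0.9]
    - [[0, 0, -3], 0, 0.9]
    - [[0, 0, -3], 0, 0.9]
    - [[0, 0, -1], 0, 0.9]
    - [[0, 0, 0], 0, 0.9]

```text
clock: 26.02
position: [0.4596, -0.339, 0.1612]
ee_rot: [0.789, 0.613, -0.03, -0.02]
ft_force: [-0.1, -0.2, -3.7]
grip_width: 0.152
```

```bash
python3 -c "
from h import *
go(.4714,-.1745,.145,75.8)"
```

```text
t 26.02 pos [ 0.4596 -0.339   0.1612] yaw 75.7 tilt 4.1 F [-0.1 -0.2 -3.7] w 13.0
after turning: shift [16.24 -2.9   1.62] rows 3.9
shift [16.27 -2.83  1.46] turn rad -0.001 rows shift 3.9 turn 0.0
```

Request:
servo_tool:
  deltas:
    - [[1.5, -0.3, 0], 0, 0.9]
    - [[2.5, -0.5, 0], 0, 0.9]
    - [[3, -0.5, 0], 0, 0.9]
    - [[3, -0.5, 0], 0, 0.9]
    - [[3, -0.5, 0], 0, 0.9]
    - [[2, -0.4, 0], 0, 0.9]
    - [[1, 0, 0], 0, 0.9]
    - [[0, 0, 0], 0, 0.9]
    - [[0, 0, 0], 0, 0.9]

```text
clock: 26.77
position: [0.4668, -0.1713, 0.1486]
ee_rot: [0.79, 0.611, -0.035, -0.024]
ft_force: [0.1, -0.7, -2.5]
grip_width: 0.152
```

```bash
python3 - <<'E'
from h import *
go(.4714,-.1745,.13,75.8)
im,d,c=cam('side');W=pts(d,c)
u,v=map(int,proj([.52,-.17,.13],c))
cv2.imwrite('pics/s9.png',cv2.resize(im[max(0,v-60):v+50,u-70:u+70],None,fx=5.5,fy=5.5,interpolation=cv2.INTER_CUBIC))
S=W[max(0,v-60):v+50,u-70:u+70].reshape(-1,3);C=im[max(0,v-60):v+50,u-70:u+70].reshape(-1,3).astype(int)
Q=S[(S[:,2]>.13)&(S[:,2]<.24)&(C[:,2]-C[:,0]>40)&(S[:,0]>.47)&(S[:,0]<.62)&(S[:,1]<-.1)&(S[:,1]>-.3)]
print(len(Q))
for lo in np.arange(.48,.58,.01):
    k=(Q[:,0]>=lo)&(Q[:,0]<lo+.01)
    if k.sum()>3: print(round(lo,2),k.sum(),np.round([Q[k,2].min(),Q[k,2].max(),Q[k,1].min(),Q[k,1].max()],4))
E
```

```text
t 26.77 pos [ 0.4668 -0.1713  0.1486] yaw 75.5 tilt 4.9 F [ 0.1 -0.7 -2.5] w 13.0
after turning: shift [-0.2   0.52  1.86] rows 0.4
shift [-0.15  0.67  1.81] turn rad -0.005 rows shift 0.4 turn 0.0
472
0.48 10 [ 0.1605  0.1905 -0.1756 -0.1478]
0.49 54 [ 0.135   0.2218 -0.1989 -0.1207]
0.5 93 [ 0.1334  0.199  -0.1869 -0.1537]
0.51 67 [ 0.1353  0.1992 -0.176  -0.1542]
0.52 69 [ 0.1328  0.1995 -0.2042 -0.1575]
0.53 71 [ 0.1344  0.1989 -0.2052 -0.1577]
0.54 65 [ 0.1321  0.1998 -0.2056 -0.1619]
0.55 43 [ 0.1342  0.1975 -0.1854 -0.1665]
```

View pics/s9.png

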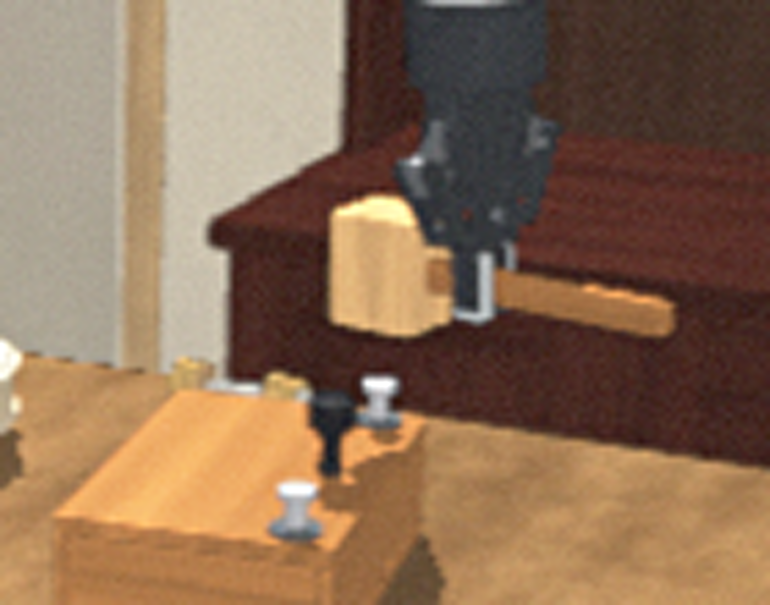

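The mallet is level (top at 199 mm, bottom at 133 mm along its length), with both pins up and the lid shut. Next, down onto the right pin.

Request:
servo_tool:
  deltas:
    - [[-0.15, 0.5, 0.6], 0, 0.9]
    - [[0, 0.4, 0.8], 0, 0.9]
    - [[0, 0.1, 0.8], 0, 0.9]
    - [[0, 0, 0.5], 0, 0.9]
    - [[0, 0, 0], 0, 0.9]

```text
clock: 27.23
position: [0.4733, -0.1821, 0.1169]
ee_rot: [0.793, 0.608, -0.036, -0.024]
ft_force: [-0.2, 0.2, -3.0]
grip_width: 0.152
```

```bash
python3 -c "
from h import *
go(.4714,-.1745,.096,75.8)"
```

```text
t 27.23 pos [ 0.4733 -0.1821  0.1169] yaw 75.0 tilt 5.0 F [-0.2  0.2 -3. ] w 13.0
after turning: shift [ 0.69 -0.37  2.09] rows 0.5
shift [ 0.74 -0.21  2.09] turn rad -0.013 rows shift 0.5 turn 0.1
```

Request:
servo_tool:
  deltas:
    - [[0.5, -0.1, 0.2], -0.01, 0.9]
    - [[0, 0, 0.4], 0, 0.9]
    - [[0, 0, 0.5], 0, 0.9]
    - [[0, 0, 0.6], 0, 0.9]
    - [[0, 0, 0.6], 0, 0.9]
    - [[0, 0, 0.6], 0, 0.9]

```text
clock: 27.73
position: [0.4721, -0.1776, 0.0905]
ee_rot: [0.79, 0.612, -0.034, -0.023]
ft_force: [-7.5, 3.2, 25.4]
grip_width: 0.153
```

```bash
python3 -c "
from h import *
go(.4714,-.1745,.096,75.8);tilt()"
```

```text
t 27.73 pos [ 0.4721 -0.1776  0.0905] yaw 75.6 tilt 4.7 F [-7.5  3.2 25.4] w 13.1
after turning: shift [ 0.28 -0.14 -0.55] rows 0.1
shift [ 0.27 -0.19 -0.55] turn rad -0.003 rows shift 0.1 turn 0.0
tool y (fwd) world [ 0.965 -0.25  -0.079] tool x [ 0.249  0.968 -0.025] z [-0.083 -0.005 -0.997]
```

25 N at the end of travel, so the pin bottomed. Lifting over to the left pin.

Request:
servo_tool:
  deltas:
    - [[0, 0, -0.5], 0, 0.9]
    - [[0, 0, -1.5], 0, 0.9]
    - [[0, 0, -2.5], 0, 0.9]
    - [[0, 0, -2.5], 0, 0.9]
    - [[0, 0, -0.5], 0, 0.9]
    - [[0, 0, 0], 0, 0.9]

```text
clock: 28.23
position: [0.4771, -0.1766, 0.166]
ee_rot: [0.79, 0.612, -0.035, -0.024]
ft_force: [0.6, -0.0, -2.7]
grip_width: 0.153
```

Request:
servo_tool:
  deltas:
    - [[2, -0.8, 0], 0, 0.9]
    - [[3, -1.2, 0], 0, 0.9]
    - [[3, -1.2, 0], 0, 0.9]
    - [[3, -1.2, 0], 0, 0.9]
    - [[3, -1.2, 0], 0, 0.9]
    - [[2, -1, 0], 0, 0.9]
    - [[1, -0.3, 0], 0, 0.9]
    - [[0, 0, 0], 0, 0.9]
    - [[0, 0, 0], 0, 0.9]

```text
clock: 28.98
position: [0.4466, 0.0116, 0.1561]
ee_rot: [0.79, 0.611, -0.039, -0.026]
ft_force: [-0.6, -1.1, -3.1]
grip_width: 0.154
```

```bash
cat >> h.py <<'E'
def lidcheck(n):
    im,d,c=cam(n); W=pts(d,c); z=W[...,2]
    a=np.radians(7); D=W[...,:2]-[.5685,-.0948]; x=D@[np.cos(a),np.sin(a)]; y=D@[-np.sin(a),np.cos(a)]
    lid=(abs(x)<.07)&(abs(y)<.105)&(z>.05)&(z<.076); print(n,'lid z',np.round([np.median(z[lid&(x<-.05)]),np.median(z[lid&(x>.04)])],4),lid.sum())
    for s in(1,-1):
        m=(np.hypot(x+.05,y-s*.09)<.009)&(z>.05)&(z<.11)
        if m.sum(): print(' pin',s,m.sum(),np.round(np.percentile(z[m],[50,90]),4))
    return im,W
E
python3 -c "
from h import *
go(.4494,.0039,.125,75.8)
im,W=lidcheck('top');im,W=lidcheck('side')
S=W.reshape(-1,3);Q=S[(S[:,2]>.12)&(S[:,2]<.24)&(S[:,0]>.455)&(S[:,0]<.60)&(S[:,1]<.06)&(S[:,1]>-.08)]
for lo in np.arange(.45,.55,.01):
    k=(Q[:,0]>=lo)&(Q[:,0]<lo+.01)
    if k.sum()>3: print(round(lo,2),k.sum(),np.round([Q[k,2].min(),np.percentile(Q[k,2],97),Q[k,1].max()],4))
"
```

```text
t 28.98 pos [0.4466 0.0116 0.1561] yaw 75.5 tilt 5.3 F [-0.6 -1.1 -3.1] w 13.1
after turning: shift [-0.68  0.46  3.11] rows 0.7
shift [-0.58  0.74  3.07] turn rad -0.004 rows shift 0.7 turn 0.0
top lid z [0.0705 0.0703] 2619
 pin -1 38 [0.0804 0.0826]
side lid z [0.0715 0.0716] 1002
 pin 1 40 [0.0838 0.0955]
 pin -1 8 [0.0757 0.0793]
0.45 36 [0.156  0.2388 0.0563]
0.46 49 [0.1573 0.2307 0.0598]
0.47 55 [0.1473 0.2245 0.0597]
0.48 113 [0.1444 0.2017 0.0295]
0.49 72 [0.1449 0.2104 0.0293]
0.5 82 [0.1452 0.2119 0.0247]
0.51 86 [0.1476 0.2135 0.0229]
0.52 88 [0.1477 0.2136 0.0203]
0.53 54 [0.1497 0.2117 0.0168]
```

Right pin home (80 mm, 10 mm above the lid). Now the left one.

Request:
servo_tool:
  deltas:
    - [[-0.3, 0.5, 0.6], 0, 0.9]
    - [[-0.2, 0.4, 1], 0, 0.9]
    - [[0, 0.2, 1], 0, 0.9]
    - [[0, 0.1, 1], 0, 0.9]
    - [[0, 0, 0.4], 0, 0.9]
    - [[0, 0, 0], 0, 0.9]

```text
clock: 29.58
position: [0.4539, -0.0035, 0.1097]
ee_rot: [0.793, 0.607, -0.04, -0.026]
ft_force: [1.1, 0.4, -3.1]
grip_width: 0.147
```

```bash
python3 -c "
from h import *
go(.4494,.0039,.088,75.8)"
```

```text
t 29.58 pos [ 0.4539 -0.0035  0.1097] yaw 75.0 tilt 5.4 F [ 1.1  0.4 -3.1] w 12.6
after turning: shift [ 0.61 -0.62  2.17] rows 0.5
shift [ 0.67 -0.44  2.19] turn rad -0.014 rows shift 0.5 turn 0.1
```

Request:
servo_tool:
  deltas:
    - [[0.4, -0.3, 0.3], -0.01, 0.9]
    - [[0.1, 0, 0.5], 0, 0.9]
    - [[0, 0, 0.6], 0, 0.9]
    - [[0, 0, 0.6], 0, 0.9]
    - [[0, 0, 0.6], 0, 0.9]
    - [[0, 0, 0.6], 0, 0.9]

```text
clock: 30.08
position: [0.4488, 0.0029, 0.0811]
ee_rot: [0.79, 0.612, -0.039, -0.027]
ft_force: [-17.8, -0.9, 24.4]
grip_width: 0.156
```

```bash
python3 -c "
from h import *
go(.4494,.0039,.088,75.8)"
```

```text
t 30.08 pos [0.4488 0.0029 0.0811] yaw 75.6 tilt 5.5 F [-17.8  -0.9  24.4] w 13.3
after turning: shift [ 0.11  0.04 -0.69] rows 0.2
shift [ 0.09 -0.02 -0.7 ] turn rad -0.003 rows shift 0.2 turn 0.0
```

Request:
servo_tool:
  deltas:
    - [[0, 0, -0.5], 0, 0.9]
    - [[0, 0, -1.5], 0, 0.9]
    - [[0, 0, -2.5], 0, 0.9]
    - [[0, 0, -2.5], 0, 0.9]
    - [[0, 0, -1], 0, 0.9]
    - [[-2, 0, 0], 0, 0.9]
    - [[-3.5, 0.8, 0], 0, 0.9]
    - [[-3.5, 0.8, 0], 0, 0.9]
    - [[-3.5, 0.8, 0], 0, 0.9]
    - [[-3.5, 0.8, 0], 0, 0.9]
    - [[-3.5, 0.8, 0], 0, 0.9]
    - [[-3.5, 0.8, 0], 0, 0.9]

```text
clock: 31.08
position: [0.4483, -0.2275, 0.1618]
ee_rot: [0.782, 0.621, -0.037, -0.027]
ft_force: [1.5, 1.2, -3.0]
grip_width: 0.156
```

Request:
servo_tool:
  deltas:
    - [[-3.5, 0.8, 0], 0, 0.9]
    - [[-3.5, 0.8, 0], 0, 0.9]
    - [[-3, 0.8, 0], 0, 0.9]
    - [[-2, 0.5, 0], 0, 0.9]
    - [[0, 0, 0], 0, 0.9]
    - [[0, 0, 0], 0, 0.9]

```text
clock: 31.58
position: [0.4454, -0.3647, 0.1575]
ee_rot: [0.784, 0.619, -0.039, -0.026]
ft_force: [-0.5, 1.2, -3.2]
grip_width: 0.152
```

```bash
python3 -c "
from h import *
go(.45,-.34,.03,75.8)
im,W=lidcheck('top');im,W=lidcheck('side')
S=W.reshape(-1,3);Q=S[(S[:,2]>.09)&(S[:,2]<.24)&(S[:,0]>.45)&(S[:,0]<.60)&(S[:,1]<-.28)&(S[:,1]>-.45)]
for lo in np.arange(.45,.57,.01):
    k=(Q[:,0]>=lo)&(Q[:,0]<lo+.01)
    if k.sum()>3: print(round(lo,2),k.sum(),np.round([Q[k,2].min(),np.percentile(Q[k,2],97),Q[k,1].max()],4))
"
```

```text
t 31.58 pos [ 0.4454 -0.3647  0.1575] yaw 76.6 tilt 5.4 F [-0.5  1.2 -3.2] w 13.0
after turning: shift [ 2.5  -0.16 12.75] rows 3.1
shift [ 2.87  1.02 12.63] turn rad 0.015 rows shift 3.0 turn 0.1
top lid z [0.0703 0.0703] 3835
 pin 1 37 [0.08   0.0825]
 pin -1 35 [0.0805 0.0829]
side lid z [0.0714 0.0715] 1035
 pin 1 21 [0.0807 0.0819]
 pin -1 17 [0.079  0.0824]
0.45 66 [ 0.1604  0.2388 -0.304 ]
0.46 38 [ 0.1746  0.2378 -0.3033]
0.47 46 [ 0.1604  0.2374 -0.3079]
0.48 60 [ 0.1548  0.2129 -0.3416]
0.49 59 [ 0.1555  0.2225 -0.3467]
0.5 63 [ 0.1574  0.2282 -0.3484]
0.51 59 [ 0.1612  0.2296 -0.3513]
0.52 54 [ 0.163   0.2282 -0.3495]
0.53 23 [ 0.1652  0.2094 -0.356 ]
```

Both pins are home (80 mm from both views) and the lid is flat. The mallet has pitched about 12° in the grip (head up). Released low, it will settle onto its face.

Request:
servo_tool:
  deltas:
    - [[0.8, 0.6, 1], 0.015, 0.9]
    - [[0.8, 0.5, 2], 0, 0.9]
    - [[0.8, 0.3, 2.5], 0, 0.9]
    - [[0.2, 0.2, 2.5], 0, 0.9]
    - [[0, 0.2, 2], 0, 0.9]
    - [[0, 0.1, 1.5], 0, 0.9]
    - [[0, 0, 0.5], 0, 0.9]
    - [[0, 0, 0], 0, 0.9]
    - [[0, 0, 0], 0, 0.9]

```text
clock: 32.43
position: [0.4662, -0.3293, 0.0317]
ee_rot: [0.783, 0.62, -0.035, -0.026]
ft_force: [-0.2, -0.8, -2.0]
grip_width: 0.15
```

```bash
python3 -c "
from h import *
go(.45,-.34,.011,75.8)"
```

```text
t 32.43 pos [ 0.4662 -0.3293  0.0317] yaw 76.8 tilt 5.0 F [-0.2 -0.8 -2. ] w 12.8
after turning: shift [-1.43 -1.31  2.07] rows 0.5
shift [-1.36 -1.15  2.21] turn rad 0.018 rows shift 0.5 turn 0.1
```

Request:
servo_tool:
  deltas:
    - [[0, 0, 0.6], 0, 0.9]
    - [[0, 0, 0.5], 0, 0.9]
    - [[0, 0, 0.4], 0, 0.9]
    - [[0, 0, 0.3], 0, 0.9]
    - [[0, 0, 0.3], 0, 0.9]
    - [[0, 0, 0], 0, 0.9]
  force: 30

```text
clock: 32.93
position: [0.4686, -0.33, 0.0146]
ee_rot: [0.783, 0.621, -0.032, -0.022]
ft_force: [-2.8, 1.5, 2.9]
grip_width: 0.155
```

```bash
python3 -c "
from h import *
go(.45,-.34,.011,75.8)
im,d,c=cam('side');W=pts(d,c)
S=W.reshape(-1,3);Q=S[(S[:,2]>.004)&(S[:,2]<.12)&(S[:,0]>.47)&(S[:,0]<.60)&(S[:,1]<-.28)&(S[:,1]>-.45)]
for lo in np.arange(.47,.57,.01):
    k=(Q[:,0]>=lo)&(Q[:,0]<lo+.01)
    if k.sum()>3: print(round(lo,2),k.sum(),np.round([Q[k,2].min(),np.percentile(Q[k,2],97),Q[k,1].max()],4))
"
```

```text
t 32.93 pos [ 0.4686 -0.33    0.0146] yaw 76.9 tilt 4.5 F [-2.8  1.5  2.9] w 13.2
after turning: shift [-1.43 -1.56  0.36] rows 0.4
shift [-1.39 -1.55  0.51] turn rad 0.019 rows shift 0.4 turn 0.2
0.47 89 [ 0.0155  0.1179 -0.2804]
0.48 37 [ 0.019   0.1183 -0.28  ]
0.49 29 [ 0.0318  0.1152 -0.2816]
0.5 53 [ 0.0112  0.0676 -0.3054]
0.51 54 [ 0.0112  0.0771 -0.3091]
0.52 54 [ 0.0042  0.0807 -0.3146]
0.53 64 [ 0.0041  0.0843 -0.2951]
0.54 54 [ 0.0197  0.0838 -0.3171]
0.55 23 [ 0.0294  0.0744 -0.3182]
```

Request:
servo_tool:
  deltas:
    - [[0, 0, 0.4], 0, 0.9]
    - [[0, 0, 0.4], 0, 0.9]
    - [[0, 0, 0], 0, 1.6]
    - [[0, 0, 0], 0, 2.0]
    - [[0, 0, 0], 0, 3.0]
    - [[0, 0, 0], 0, 4.0]
    - [[0, 0, 0], 0, 6.0]
    - [[0, 0, 0], 0, 8.5]
    - [[0, 0, 0], 0, 8.5]
    - [[0, 0, 0], 0, 8.5]
  force: 20

```text
clock: 33.82
position: [0.47, -0.3323, 0.0091]
ee_rot: [0.783, 0.62, -0.031, -0.019]
ft_force: [-0.1, -0.2, 0.3]
grip_width: 0.983
```

Request:
servo_tool:
  deltas:
    - [[0, 0, -0.8], 0, 8.5]
    - [[0, 0, -1.5], 0, 8.5]
    - [[0, 0, -3], 0, 8.5]
    - [[0, 0, -4], 0, 8.5]
    - [[0, 0, -4], 0, 8.5]
    - [[0, -1, -4], 0, 8.5]
    - [[2, -1, -4], 0, 8.5]
    - [[4, -1, 0], 0, 8.5]
    - [[4, 0, 0], 0, 8.5]
    - [[4, 0, 0], 0, 8.5]
    - [[4, 0, 0], 0, 8.5]
    - [[4, 0, 0], 0, 8.5]

```text
clock: 34.82
position: [0.5048, -0.1162, 0.2298]
ee_rot: [0.79, 0.612, -0.03, -0.016]
ft_force: [1.7, -0.2, 0.5]
grip_width: 0.99
```

Request:
servo_tool:
  deltas:
    - [[4, -1, 0], 0, 8.5]
    - [[4, -1, 0], 0, 8.5]
    - [[0, 0, 0], 0, 8.5]
    - [[0, 0, 0], 0, 8.5]
    - [[0, 0, 0], 0, 8.5]

```text
clock: 35.23
position: [0.506, -0.0216, 0.2319]
ee_rot: [0.786, 0.617, -0.028, -0.016]
ft_force: [-0.3, 0.3, -0.0]
grip_width: 0.994
```

```bash
python3 -c "
from h import *
go(.45,-.34,.011,75.8)
im,W=lidcheck('top');mallet(W)
k=(abs(W[...,0]-.5)<.15)&(abs(W[...,1]+.34)<.12)&(W[...,2]>.055)&(W[...,2]<.1);q=W[k]
A=np.c_[q[:,:2],np.ones(len(q))];print('head top plane',np.linalg.lstsq(A,q[:,2],rcond=None)[0],len(q))
cv2.imwrite('pics/t5.png',cv2.resize(im[130:310,200:460],None,fx=3,fy=3,interpolation=cv2.INTER_CUBIC))
"
```

```text
t 35.23 pos [ 0.506  -0.0216  0.2319] yaw 76.3 tilt 3.7 F [-0.3  0.3 -0. ] w 84.9
after turning: shift [-32.24   2.39  22.09] rows 7.7
shift [-31.72   3.44  22.7 ] turn rad 0.009 rows shift 7.6 turn 0.1
top lid z [0.0716 0.0702] 277
 pin -1 33 [0.0801 0.0826]
head 363 ((531.4728393554688, -345.95196533203125), (46.300804138183594, 56.287166595458984), 77.1658706665039) [ 0.5316 -0.3446  0.0655]
handle 365 ((460.4117126464844, -329.0825500488281), (37.19539260864258, 199.9447784423828), 82.14232635498047) [ 0.4414 -0.3211  0.0417]
head top plane [ 0.01544464 -0.04587044  0.04111837] 373
```

View pics/t5.png

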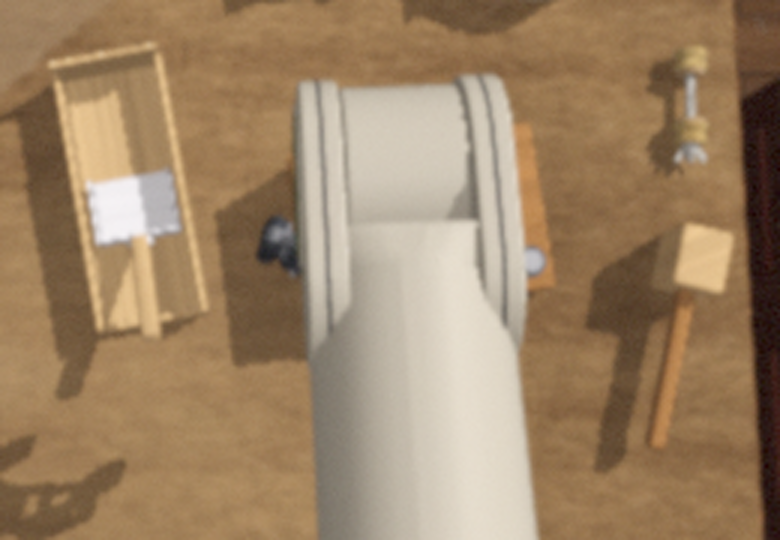

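The mallet stands flat (its top is level at 65.5 mm), the scoop lies in the tray, and the arm is clear. Handing in.

```bash
python3 -c "
from h import *
print(order.hand_in())"
```

```text
the job is handed in; nothing more can be done
None
```

The job is done and handed in at about 35 s on the robot's clock. The hand-in reports no verdict.

**What I did:** One scoop pass took all 11 blanks from the tray to the box. The pass jammed once, about 16 mm short of the far wall, and I worked it free with a small wiggle. I tipped the blanks in by pulling the scoop back sharply, then laid the scoop in the tray. I shut the lid with the closed fingers, pressed both pins home with the mallet, and stood the mallet back on its face.

**Last checks:**
- **Blanks:** I counted 11 in the box before the lid was shut, and none in the tray. I could not see them after that.
- **Lid:** level at 70 mm, so shut on the rim.
- **Pins:** both heads about 10 mm above the lid from both cameras, which is fully home. At the last look the arm hid the left pin, so only the right one was checked again.
- **Mallet:** head top at 65.5 mm and near level (about 0.05 rad, against the 0.15 allowed). It had pitched about 12° in the grip during the pressing and dropped flat when I let go. It stands about 2 cm from where it started.
- **Scoop:** flat in the tray by eye. My automatic fit for it failed because it picked up arm and tray pixels.
- **Other tools:** the spool clamp looked unmoved. I did not re-measure the thumb plane, but the arm was not near it after the scoop was picked up.

The tool also drifted about 4–6° off vertical from contact loads. I allowed for this in the moves.

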